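# Clear the welding plate and set the copper backing bars

## Robot

A 7-joint arm with a two-finger parallel gripper is mounted at the origin on the work surface. World frame = base frame: x ahead of the robot, y to its left, z up, the work surface at z = 0. Lengths are in m, angles in rad, forces in N, time in s.
With the tool pointing down it reaches from about 0.425 to 0.925 m from the base axis. Payload 6.8 kg.
Tool frame: the origin (TCP) lies between the finger pads; the fingertips stand r.tcp_to_tips ahead of it and the grasp point (between the pads) is the TCP (r.tcp_to_tips is the distance from the TCP to the fingertips, in m); z points along the fingers, y is the line along which they close (so a half turn about z gives the same grasp; the last joint's range is limited). The gripper opens to 85 mm and grips with 20 to 120 N. Pads are 22 mm wide; open, the fingers measure 114 mm over their backs; the gripper's body (76 mm by 85 mm) begins 54 mm behind the grasp point. The pads swing forward as they close: fully open they stand 13 mm farther back than shut.
Start: joints at [1.03, 0.477, 0.022, 1.555, -0.011, 1.109, -0.083], TCP at [0.283, -0.613, 0.25] pointing down, gripper open.
Joint ranges: [-2.96, 2.96], [-0.34, 2.1], [-1.41, 1.46], [0.24, 2.44], [-1.37, 4.51], [0.17, 1.92], [-2.96, 2.96]. Speed limits (rad/s): [2.39, 2.39, 3.14, 3.14, 3.14, 3.14, 3.14].

## Interface

Orientations are given as a rotation vector (axis times angle).
In Python, from bench import r gives the robot as it stands.
- The arm moves only by the tool servo_tool, never from a script. Its argument "commands" is a list of rows, each a list of 2 entries, a list of its own where there are three numbers: the shift along the tool's x, y, z normalised to -1 to 1, where 1 is 250 mm, then the turn, a rotation vector about the tool's x, y, z normalised to -1 to 1, where 1 is 90 degrees. In form: [[[dx, dy, dz], [ax, ay, az]], ...]. A call has 1 to 20 rows; each row is the pose to reach, as a shift and turn from the pose commanded when the call began, along the tool's axes at that moment; what a row does not reach only later rows make up. A row lasts 1/10 s, in which the tool goes at most 50 mm and 8.59 degrees, less where a joint would pass 70% of its speed; a pose out of reach is approached as far as the arm can. A call with a number of a shift or a turn outside -1 to 1 is refused whole. A call with a gripper value outside its range is refused whole. "claw" is the closure, from 0 (fully open) to 1 (shut), set as the call begins (left out, the last holds). The fingers move at their own pace and stop on an object; "squeeze" is the grip in N (left out, the last holds). Time passes only in rows, so rows that repeat a pose let the fingers close. It gives the time, the measured TCP pose, the force, the opening and the grip force at its end, in the units of the state.
- r.get_obs(): the state, without advancing time (a new reading comes with each control period).
- r.grab_frame(name): name is "scene" or "top" or "wrist"; returns (picture, depth): 400x640x3 uint8, red, green, blue; 400x640 float32, m along the optical axis (not along the pixel's ray), 0 where there is no reading.
- r.camera_model(name): a dict with "fx", "fy", "cx", "cy" (pixels), "extrinsics" (4x4, takes a point from camera to world coordinates); the wrist camera has in their place "hand_eye" (4x4, takes a point from camera to tool coordinates, whose origin is the TCP and whose axes are the flange's). Camera axes: x right, y down, z forward; pixel columns grow to the right and rows downward; lengths in m; the calibration is good to about 2 mm. A picture is of the moment at which its call begins: read the wrist's pose just before it. camera_model takes no time and is no camera call.
- r.hand_in(): hands the job in; it is judged then, once.
Trained networks look in the newest picture that a camera, given by its name, has taken for a name from the list of things; names that differ only in an ending like _2 or _b are one class to them, and where a whole thing is asked for, a point or a joint stands for the part that bears it (a point fixed in the world has none). Each returns a list of dicts, best first, with "confidence" (0 to 1); they miss things now and then, are a little off and sometimes report something else, mostly with a low value. They report only what shows in the picture. A call takes as long as a camera call. They do not tell look-alikes from the thing itself.
- r.boxes_of(camera, target): "uv" ([column, row] in pixels, amid what is visible of it).
- r.mark_of(camera, target): "uv" ([column, row] in pixels: a listed point, or the origin of a listed thing).
The state is a dict: "clock": time; "joints": joint angles; "qvel": joint speeds; "tau": joint torques, N m; "tcp_pos": TCP position; "orientation": TCP orientation; "contact_force": force on the tool from outside, world axes, zero at the start; "moment": the same for the moment, N m; "grip_width": finger opening in m; "gripper_force": force on a finger pad.
Only numpy, scipy, OpenCV 4.12 (cv2) and the standard library are available. Lean on these libraries where they do the work, as an engineer would, in place of code of your own. Each camera call takes 0.05 s, during which the arm holds its last target. There are 200 camera calls.

## Task

Get the welding bench ready for the next seam: with the bench brush, sweep all the sharp aluminium off-cuts from the welding plate into the blue scrap tray at its end, without touching them with the gripper or arm, and put the brush back down on the bench. Once the plate is clear, set every copper backing bar from the plywood board (two or three of them) into a pocket of the jig, one to a pocket, and press each one down until it is flush with the jig's top. Leave the square, the bracket and the other tools on the bench where they are.

Things in the scene. Friction and masses are not known exactly. Their poses are not given: they have to be found in the camera images.
- plate: dark steel welding plate, 220 (x) x 360 (y) mm, top 60 mm above the bench, fixed. Origin under its middle, at bench level (so for tray and jig). Along its front and rear edges run stop bars, 20 mm high above the top, with 190 mm clear between them (x -95 to +95 mm); both y ends are open: the scrap tray stands against one, the jig against the other (2 mm gap), which way round varies
- tray: blue sheet-steel scrap tray, open on top, 210 (x) x 170 (y) x 50 mm high outside, walls 4 mm; fixed, its rim 10 mm below the plate's top, against one y end of the plate, axes parallel to the plate's. Origin under its middle
- jig: aluminium welding jig, 200 (x) x 170 (y) x 60 mm, fixed against the other y end of the plate, tops level, axes parallel. Origin under its middle. In its top are three pockets, long sides along x, for the copper bars; behind them (x +52 to +78 mm) stand three clamps, up to 103 mm above the bench
- pocket0 (a point): middle of one pocket's mouth, level with the jig's top. Pocket 103 (x) x 33 (y) mm, 16 mm deep, edges chamfered 1.5 mm. A stiff knock-out pad, 60 x 20 mm, stands 4.5 to 6 mm up from its floor, so a bar dropped in stays that much proud; pressed from above, the pad gives way with friction (3 to 6 N on top of the bar's weight) and stays where it is left
- pocket1 (a point): the same for the middle pocket, 56 mm beside the first in the jig's y
- pocket2 (a point): the same for the third pocket, 56 mm beside the middle one
- bar0: copper backing bar, solid, 100 (x) x 30 (y) x 16 mm, about 0.42 kg. Origin at its centre. It lies flat, long side along x, on a plywood board (125 x 175 x 18 mm, fixed) in front of the plate, left or right; two or three bars lie side by side in places 62 mm apart (an absent one reads None). Any bar fits any pocket
- bar1: another copper backing bar, the same
- bar2: another copper backing bar, the same
- brush: bench brush standing on its bristles in front of the plate, on the side where the board is not. Head: stiff, rigid bristles 100 (x) x 46 (y) x 32 mm high, on them a wooden back 106 x 48 mm (32 to 50 mm up, good to grip across); a handle 21 mm thick runs from it to x = -160 mm, its axis 41 to 46 mm up. 0.22 kg. Origin at the middle of the bristles' underside, z up
- offcut0: aluminium off-cut, flat bar 60 (x) x 36 (y) x 10 (z) mm. Its origin is the middle of its bounding box. 4 to 6 of the six off-cuts are there (the others read None), at any yaw on the welding plate between the stop bars. 37 to 60 g
- offcut1: aluminium off-cut, square tube 60 (x) x 25 x 25 mm. Its origin is the middle of its bounding box. 4 to 6 of the six off-cuts are there (the others read None), at any yaw on the welding plate between the stop bars. 37 to 60 g
- offcut2: aluminium off-cut, flat bar 62 (x) x 30 (y) x 12 (z) mm. Its origin is the middle of its bounding box. 4 to 6 of the six off-cuts are there (the others read None), at any yaw on the welding plate between the stop bars. 37 to 60 g
- offcut3: aluminium off-cut, angle section 60 mm (x) long, legs 30 x 30 mm, 4 mm thick, one leg flat on the plate, the other upright at -y. Its origin is the middle of its bounding box. 4 to 6 of the six off-cuts are there (the others read None), at any yaw on the welding plate between the stop bars. 37 to 60 g
- offcut4: aluminium off-cut, square tube 64 (x) x 25 x 25 mm. Its origin is the middle of its bounding box. 4 to 6 of the six off-cuts are there (the others read None), at any yaw on the welding plate between the stop bars. 37 to 60 g
- offcut5: aluminium off-cut, flat bar 60 (x) x 40 (y) x 8 (z) mm. Its origin is the middle of its bounding box. 4 to 6 of the six off-cuts are there (the others read None), at any yaw on the welding plate between the stop bars. 37 to 60 g
- square: red magnetic welding square, L-shaped, 70 x 14 x 70 mm high, standing loose in front of the plate near the middle; leave it where it is. Origin under its middle
- bracket: freshly tacked aluminium bracket, base 60 x 44 mm, upright 54 mm high, standing loose in front of the plate near the middle; leave it where it is. Origin under its middle
- hammer: hammer lying far left on the bench; leave it where it is
- wirebrush: wire brush with a straight wooden back, 260 mm long, lying far right on the bench (not the bench brush); leave it where it is
- spray: spray can, 60 mm across, 170 mm high, standing far right; leave it where it is
Not all that is in view belongs to the job. Leave any black or purple look-alike of the offcut5 alone.

How it is judged:
On the way, in this order (a step that is already met when the one before it is completed fails the run):
1. all the off-cuts lie in the scrap tray (x of offcut0 in the frame of tray between -0.103 and 0.103 m and y of offcut0 in the frame of tray between -0.083 and 0.083 m and z of each of offcut0, offcut1, offcut2, offcut3, offcut4, offcut5 in the frame of tray below 0.056 m and x of offcut1 in the frame of tray between -0.103 and 0.103 m and y of offcut1 in the frame of tray between -0.083 and 0.083 m and x of offcut2 in the frame of tray between -0.103 and 0.103 m and y of offcut2 in the frame of tray between -0.083 and 0.083 m and x of offcut3 in the frame of tray between -0.103 and 0.103 m and y of offcut3 in the frame of tray between -0.083 and 0.083 m and x of offcut4 in the frame of tray between -0.103 and 0.103 m and y of offcut4 in the frame of tray between -0.083 and 0.083 m and x of offcut5 in the frame of tray between -0.103 and 0.103 m and y of offcut5 in the frame of tray between -0.083 and 0.083 m), for 0.2 s.
2. all the copper bars sit flush in the jig's pockets (((horizontal distance between bar0 and pocket0 below 0.004 m and z of bar0 in the frame of jig between 0.05 and 0.0536 m and angle between the x axis of bar0 and the x axis of jig, either way round below 0.06 rad and angle between bar0's own z axis and vertical below 0.04 rad) or (horizontal distance between bar0 and pocket1 below 0.004 m and z of bar0 in the frame of jig between 0.05 and 0.0536 m and angle between the x axis of bar0 and the x axis of jig, either way round below 0.06 rad and angle between bar0's own z axis and vertical below 0.04 rad) or (horizontal distance between bar0 and pocket2 below 0.004 m and z of bar0 in the frame of jig between 0.05 and 0.0536 m and angle between the x axis of bar0 and the x axis of jig, either way round below 0.06 rad and angle between bar0's own z axis and vertical below 0.04 rad)) and ((horizontal distance between bar1 and pocket0 below 0.004 m and z of bar1 in the frame of jig between 0.05 and 0.0536 m and angle between the x axis of bar1 and the x axis of jig, either way round below 0.06 rad and angle between bar1's own z axis and vertical below 0.04 rad) or (horizontal distance between bar1 and pocket1 below 0.004 m and z of bar1 in the frame of jig between 0.05 and 0.0536 m and angle between the x axis of bar1 and the x axis of jig, either way round below 0.06 rad and angle between bar1's own z axis and vertical below 0.04 rad) or (horizontal distance between bar1 and pocket2 below 0.004 m and z of bar1 in the frame of jig between 0.05 and 0.0536 m and angle between the x axis of bar1 and the x axis of jig, either way round below 0.06 rad and angle between bar1's own z axis and vertical below 0.04 rad)) and ((horizontal distance between bar2 and pocket0 below 0.004 m and z of bar2 in the frame of jig between 0.05 and 0.0536 m and angle between the x axis of bar2 and the x axis of jig, either way round below 0.06 rad and angle between bar2's own z axis and vertical below 0.04 rad) or (horizontal distance between bar2 and pocket1 below 0.004 m and z of bar2 in the frame of jig between 0.05 and 0.0536 m and angle between the x axis of bar2 and the x axis of jig, either way round below 0.06 rad and angle between bar2's own z axis and vertical below 0.04 rad) or (horizontal distance between bar2 and pocket2 below 0.004 m and z of bar2 in the frame of jig between 0.05 and 0.0536 m and angle between the x axis of bar2 and the x axis of jig, either way round below 0.06 rad and angle between bar2's own z axis and vertical below 0.04 rad))), for 0.2 s.
At the end, for the whole second after the job is handed in: Each off-cut present has its middle inside the tray, at least 4 mm below the plate top; each copper bar is in a pocket, within 4 mm of its centre and flush with the jig top within 1.6 mm; the brush is down on the bench itself (origin under 30 mm up); brush and bars at rest (all of step 1 and all of step 2 and height (world z) of brush below 0.03 m and linear speed of each of brush, bar0, bar1, bar2 below 0.02 m/s); the robot touches nothing.
It fails at once if the robot itself (arm, gripper or fingers) touches an off-cut with more than 2 N: only the brush may push them (contact force between any of the fingers, the arm and offcut0 above 2 N or contact force between any of the fingers, the arm and offcut1 above 2 N or contact force between any of the fingers, the arm and offcut2 above 2 N or contact force between any of the fingers, the arm and offcut3 above 2 N or contact force between any of the fingers, the arm and offcut4 above 2 N or contact force between any of the fingers, the arm and offcut5 above 2 N).
It fails at once if the magnetic square, tacked bracket, hammer, wire brush or spray can is shifted more than 25 mm (distance of any of square, bracket, hammer, wirebrush, spray from where it was at the start of the episode above 0.025 m).
Of offcut0, offcut1, offcut2, offcut3, offcut4, offcut5 only 4 to 6 are there at a start; the rules pass over those that are not, and their reading is None.
Of bar0, bar1, bar2 only 2 to 3 are there at a start; the rules pass over those that are not, and their reading is None.
At some moment in a run one of brush, offcut0, offcut1, offcut2, offcut3, offcut4, offcut5 may be knocked a few centimetres aside while the robot is not near it.
Once in a run the grip may slacken for a moment while it holds something.
It also fails if it takes over 210 s, if anything falls off the work surface, if the arm or the gripper's body presses on something with over 40 N, if the wrist force passes 120 N, or if a joint passes its speed limit or range.

## Working session

There is one attempt and no reset: what is moved stays moved. The work goes in short steps, Python scripts to look and compute and a tool call to move; the robot and the scene stay as the last step left them, time stands still between calls to the robot, and variables do not carry over. Pictures are saved under pics/ and viewed, at most 14 in all, crops included, and the job is handed in when it is done.

Besides the shell and the picture viewer there is one more tool, called in YAML: its name, and indented under it one key for each argument. servo_tool: Moves the arm, as the interface text tells. Scaled input: -1 to 1 covers 250 mm each way for a shift and 90 degrees each way for a turn. Its arguments: {"type":"object","properties":{"commands":{"type":"array"},"claw":{"type":"number"},"squeeze":{"type":"number"}},"required":["commands"]}

```bash
ls; mkdir -p pics; cat > h.py <<'E'
import numpy as np, cv2
from scipy.spatial.transform import Rotation as R
from bench import r
def cam(name):
    m=r.camera_model(name)
    if 'extrinsics' in m: T=np.array(m['extrinsics'])
    else:
        o=r.get_obs(); W=np.eye(4); W[:3,:3]=R.from_rotvec(o['orientation']).as_matrix(); W[:3,3]=o['tcp_pos']; T=W@np.array(m['hand_eye'])
    return m,T
def cloud(name):
    m,T=cam(name); p,d=r.grab_frame(name)
    v,u=np.mgrid[0:400,0:640]
    P=np.stack([(u-m['cx'])/m['fx']*d,(v-m['cy'])/m['fy']*d,d],-1)@T[:3,:3].T+T[:3,3]
    P[d==0]=np.nan
    return p,d,P
def save(p,f,s=1.0,c=None):
    if c: p=p[c[1]:c[3],c[0]:c[2]]
    cv2.imwrite('pics/'+f,cv2.resize(p[:,:,::-1],None,fx=s,fy=s,interpolation=cv2.INTER_CUBIC))
E
python3 - <<'E'
from h import *
o=r.get_obs(); print({k:np.round(v,3).tolist() for k,v in o.items()}, r.tcp_to_tips)
for n in ['scene','top']:
    p,d,P=cloud(n); save(p,n+'0.png'); np.save(n+'0.npy',P); np.save(n+'0p.npy',p)
    m,T=cam(n); print(n,T.round(3).tolist(),m['fx'])
E
```

```text
pics
{'clock': 0.0, 'joints': [1.03, 0.478, 0.022, 1.556, -0.012, 1.109, -0.083], 'qvel': [0.001, 0.0, -0.001, 0.0, 0.0, 0.001, -0.001], 'tau': [0.0, -59.645, 1.608, -28.12, 0.012, 0.009, 0.0], 'tcp_pos': [0.283, -0.612, 0.249], 'orientation': [-3.067, -0.674, 0.001], 'contact_force': [0.02, -0.559, 0.774], 'moment': [-0.025, -0.041, -0.038], 'gripper_force': 0.0, 'grip_width': 0.085} 0.019
scene [[-0.414, 0.757, -0.505, 1.132], [0.91, 0.347, -0.226, 0.302], [0.004, -0.554, -0.833, 1.118], [0.0, 0.0, 0.0, 1.0]] 436.2749553681633
top [[0.054, -0.975, 0.216, 0.238], [-0.999, -0.054, 0.004, -0.004], [0.008, -0.216, -0.976, 1.264], [0.0, 0.0, 0.0, 1.0]] 408.2572691333069
```

View pics/top0.png

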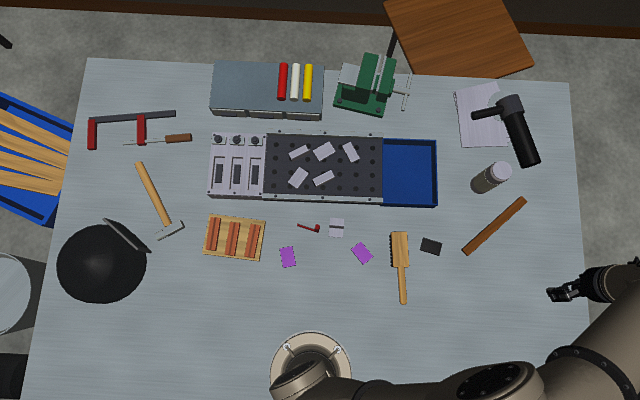

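View pics/scene0.png

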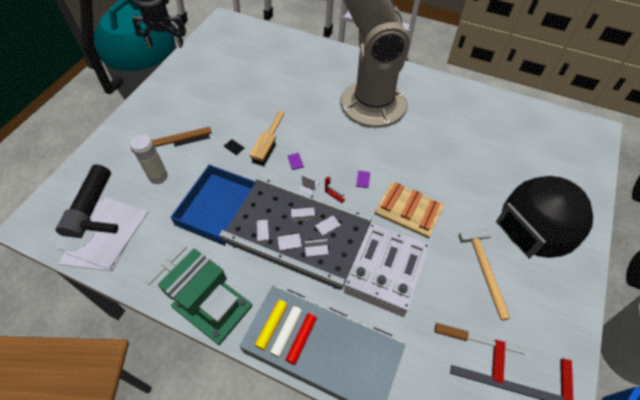

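Top view: the plate is at (323,167), the blue tray at (410,172) on the -y side, and the jig at (236,167) on the +y side. Three bars lie at (213,235), (232,238) and (250,240). The brush head is at (400,250) with its handle towards the robot. There are five off-cuts on the plate. The black (431,246) and purple (288,257), (362,253) pieces lie on the bench and are look-alikes. Next I measure.

```bash
python3 - <<'E'
from h import *
P=np.load('top0.npy'); p=np.load('top0p.npy'); z=P[...,2]
hsv=cv2.cvtColor(p,cv2.COLOR_RGB2HSV)
def rect(mask,name,mn=40):
    n,l,s,c=cv2.connectedComponentsWithStats(mask.astype(np.uint8))
    for i in range(1,n):
        if s[i,4]<mn: continue
        Q=P[l==i]; Q=Q[~np.isnan(Q[:,0])]
        (cx,cy),(w,h),a=cv2.minAreaRect(Q[:,:2].astype(np.float32)*1000)
        print(name,c[i].round(),'ctr',round(cx,1),round(cy,1),'wh',round(w,1),round(h,1),'a',round(a,1),'z',np.percentile(Q[:,2]*1000,[5,50,95]).round(1))
v,u=np.mgrid[0:400,0:640]
reg=lambda a,b,c,d:(u>a)&(u<c)&(v>b)&(v<d)
rect(reg(380,130,445,212)&(hsv[...,0]>100)&(hsv[...,0]<125)&(hsv[...,1]>150)&(z>.03),'trayrim')
rect(reg(270,138,380,196)&(hsv[...,2]>140),'offcut',15)
rect(reg(200,205,270,265)&(z>.026),'bars')
rect(reg(380,225,415,310)&(z>.02),'brush')
rect(reg(380,225,415,310)&(z>.047)&(z<.06),'brushback')
rect(reg(205,125,268,205)&(z>.052)&(z<.07),'jig')
rect(reg(205,125,268,205)&(z>.08),'clamps',5)
rect(reg(205,130,268,205)&(z>.03)&(z<.054),'pockets',20)
rect(reg(262,125,390,205)&(z>.07),'stopbars',20)
rect(reg(300,215,350,240)&(z>.015),'square/br',10)
for n in ['pocket0','pocket1','pocket2','bar0','brush','plate','tray','jig']:
    print(n,[(np.round(d['uv']),round(d['confidence'],2)) for d in r.mark_of('top',n)][:4])
E
```

```text
trayrim [408. 173.] ctr 611.7 -275.0 wh 210.8 170.7 a 0.8 z [43.1 49.8 54. ]
offcut [324. 151.] ctr 655.4 -7.2 wh 39.7 59.5 a 33.5 z [63.4 67.4 72.1]
offcut [350. 152.] ctr 655.0 -89.1 wh 59.2 27.8 a 32.2 z [68.2 72.  76.5]
offcut [298. 151.] ctr 647.6 70.0 wh 29.0 59.2 a 33.4 z [59.6 63.5 90.3]
offcut [298. 177.] ctr 566.2 67.3 wh 34.8 58.9 a 58.1 z [65.9 69.7 73.3]
offcut [323. 178.] ctr 565.1 -9.4 wh 23.4 62.1 a 31.4 z [80.8 85.  88.4]
offcut [293. 195.] ctr 509.1 68.1 wh 4.7 112.9 a 2.8 z [75.9 79.2 82.4]
bars [213. 233.] ctr 386.5 315.4 wh 31.1 100.1 a 87.4 z [29.2 33.4 37.3]
bars [232. 238.] ctr 374.4 256.3 wh 31.4 99.5 a 85.7 z [28.9 33.5 37.8]
bars [252. 240.] ctr 371.1 194.7 wh 31.0 99.5 a 84.6 z [29.6 33.6 37.7]
brush [400. 260.] ctr 315.5 -251.6 wh 212.6 49.6 a 3.9 z [44.7 50.7 55.9]
brushback [400. 260.] ctr 315.3 -251.6 wh 212.2 48.6 a 4.3 z [47.5 51.  56. ]
jig [239. 165.] ctr 603.2 252.1 wh 203.1 186.3 a 1.3 z [55.  59.2 63. ]
clamps [218. 140.] ctr 665.1 316.5 wh 25.7 43.5 a 4.1 z [ 82.7  89.2 102.7]
clamps [237. 140.] ctr 667.7 259.2 wh 26.4 43.2 a 3.0 z [ 82.8  88.9
[... 939 characters left out ...]
5 23.5 wh 58.1 14.8 a 74.0 z [23.5 41.3 73.2]
square/br [336. 226.] ctr 429.3 -57.3 wh 42.9 5.4 a 88.6 z [17.2 45.2 56. ]
pocket0 [(array([218., 172.]), 0.87), (array([252., 172.]), 0.82), (array([236., 173.]), 0.63)]
pocket1 [(array([218., 172.]), 0.87), (array([252., 172.]), 0.82), (array([236., 173.]), 0.63)]
pocket2 [(array([218., 172.]), 0.87), (array([252., 172.]), 0.82), (array([236., 173.]), 0.63)]
bar0 [(array([213., 232.]), 0.73), (array([234., 238.]), 0.68), (array([247., 240.]), 0.57), (array([396., 248.]), 0.2)]
brush [(array([396., 249.]), 0.94)]
plate [(array([328., 154.]), 0.67), (array([297., 153.]), 0.29)]
tray [(array([408., 179.]), 0.63)]
jig [(array([241., 166.]), 0.71)]
```

```bash
cat >> h.py <<'E'
def go(x,y,z,yaw,quiet=False):
    "numbers for a move to TCP (mm), tool pointing down, tool x at yaw deg"
    o=r.get_obs(); A=R.from_rotvec(o['orientation']); p=np.array(o['tcp_pos'])
    c,s=np.cos(np.radians(yaw)),np.sin(np.radians(yaw))
    B=R.from_matrix(np.array([[c,s,0],[s,-c,0],[0,0,-1]]))
    d=A.inv().apply(np.array([x,y,z])/1000-p)/.25; t=(A.inv()*B).as_rotvec()/(np.pi/2)
    print('at',(p*1000).round(1),'shift',d.round(4).tolist(),'turn',t.round(4).tolist(),'rows>=',int(np.ceil(max(np.linalg.norm(d)*5,np.linalg.norm(t)*90/8.59))))
E
python3 -c "
from h import *
go(320,-420,250,4);go(374,-247,200,4)"
```

```text
at [ 283.1 -612.7  250.3] shift [0.4574, -0.638, 0.0011] turn [-0.0001, 0.0, 0.231] rows>= 4
at [ 283.1 -612.7  250.3] shift [0.9436, -1.1756, 0.2012] turn [-0.0001, 0.0, 0.231] rows>= 8
```

servo_tool:
  commands:
    - [[0.15, -0.2, 0], [0, 0, 0.07]]
    - [[0.3, -0.4, 0], [0, 0, 0.15]]
    - [[0.457, -0.638, 0], [0, 0, 0.231]]
    - [[0.457, -0.638, 0], [0, 0, 0.231]]
    - [[0.457, -0.638, 0], [0, 0, 0.231]]
    - [[0.457, -0.638, 0], [0, 0, 0.231]]

```text
clock: 1.1
tcp_pos: [0.3204, -0.4195, 0.2509]
orientation: [3.139, 0.114, 0.001]
contact_force: [0.4, -1.2, 0.9]
grip_width: 0.0855
gripper_force: 0.0
```

```bash
python3 -c "
from h import *
go(374,-247,200,4)"
```

```text
at [ 320.4 -419.5  250.9] shift [0.2634, -0.6731, 0.203] turn [0.0006, -0.0004, 0.0016] rows>= 4
```

servo_tool:
  commands:
    - [[0.07, -0.17, 0.05], [0, 0, 0]]
    - [[0.14, -0.34, 0.1], [0, 0, 0]]
    - [[0.2, -0.5, 0.15], [0, 0, 0]]
    - [[0.263, -0.673, 0.203], [0, 0, 0]]
    - [[0.263, -0.673, 0.203], [0, 0, 0]]
    - [[0.263, -0.673, 0.203], [0, 0, 0]]
    - [[0.263, -0.673, 0.203], [0, 0, 0]]
    - [[0.263, -0.673, 0.203], [0, 0, 0]]

```text
clock: 1.9
tcp_pos: [0.3736, -0.2497, 0.1999]
orientation: [3.139, 0.104, 0.001]
contact_force: [-0.1, -0.2, 0.4]
grip_width: 0.0853
gripper_force: 0.0
```

```bash
python3 - <<'E'
from h import *
p,d,P=cloud('wrist'); save(p,'w1.png'); z=P[...,2]
n,l,s,c=cv2.connectedComponentsWithStats(((z>.04)&(z<.06)).astype(np.uint8))
for i in range(1,n):
    if s[i,4]>2000:
        Q=P[l==i]; print(s[i],cv2.minAreaRect(Q[:,:2].astype(np.float32)*1000),np.percentile(Q[:,2],[5,50,95]).round(4))
        H=Q[Q[:,0]>.325]; print(cv2.minAreaRect(H[:,:2].astype(np.float32)*1000))
p,d,P=cloud('top');print(r.mark_of('top','brush')[:2]); z=P[...,2]; Q=P[220:310,380:415].reshape(-1,3); Q=Q[(Q[:,2]>.03)&(Q[:,2]<.06)]; print(cv2.minAreaRect(Q[:,:2].astype(np.float32)*1000))
go(374,-247,60,4)
E
```

```text
[ 258    0  220   34 2201] ((521.517333984375, -274.8810729980469), (24.55044937133789, 170.4868621826172), 1.1178215742111206) [0.0414 0.0493 0.0508]
((521.517333984375, -274.8810729980469), (24.55044937133789, 170.4868621826172), 1.1178215742111206)
[ 292  132   54  204 7506] ((319.0426330566406, -250.2518310546875), (210.46383666992188, 48.057830810546875), 4.2053375244140625) [0.0472 0.0498 0.0536]
((373.829833984375, -246.22337341308594), (100.59362030029297, 48.057830810546875), 4.205338001251221)
[{'uv': [397.4, 247.4], 'confidence': 0.75}, {'uv': [219.7, 169.7], 'confidence': 0.35}]
((315.4244079589844, -251.149169921875), (212.5639190673828, 49.55575180053711), 2.9499459266662598)
at [ 373.6 -248.7  199.7] shift [0.0019, -0.007, 0.559] turn [0.0003, -0.0002, -0.0012] rows>= 3
```

View pics/w1.png

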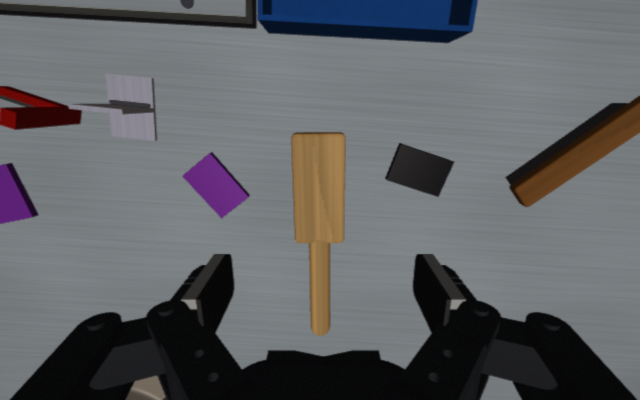

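The wrist view shows the brush head at (320,187) between the black look-alike (420,170) and the purple one (216,185). The fingers clear both, so I descend to the back.

servo_tool:
  commands:
    - [[0.006, -0.01, 0.15], [0, 0, 0]]
    - [[0.006, -0.01, 0.3], [0, 0, 0]]
    - [[0.006, -0.01, 0.45], [0, 0, 0]]
    - [[0.006, -0.01, 0.55], [0, 0, 0]]
    - [[0.006, -0.01, 0.595], [0, 0, 0]]
    - [[0.006, -0.01, 0.595], [0, 0, 0]]
    - [[0.006, -0.01, 0.595], [0, 0, 0]]

```text
clock: 2.75
tcp_pos: [0.3757, -0.2455, 0.0516]
orientation: [3.139, 0.109, 0.002]
contact_force: [0.2, -1.4, -0.2]
grip_width: 0.0855
gripper_force: 0.0
```

servo_tool:
  commands:
    - [[0, 0, 0], [0, 0, 0]]
    - [[0, 0, 0], [0, 0, 0]]
    - [[0, 0, 0], [0, 0, 0]]
    - [[0, 0, 0], [0, 0, 0]]
    - [[0, 0, 0], [0, 0, 0]]
    - [[0, 0, 0], [0, 0, 0]]
    - [[0, 0, 0], [0, 0, 0]]
    - [[0, 0, 0], [0, 0, 0]]
    - [[0, 0, 0], [0, 0, 0]]
    - [[0, 0, 0], [0, 0, 0]]
  claw: 1
  squeeze: 100

```text
clock: 3.75
tcp_pos: [0.3757, -0.2454, 0.0523]
orientation: [3.139, 0.11, 0.002]
contact_force: [-3.0, 1.4, 14.6]
grip_width: 0.0456
gripper_force: 102.4
```

servo_tool:
  commands:
    - [[0, 0, -0.1], [0, 0, 0]]
    - [[0, 0, -0.2], [0, 0, 0]]
    - [[0, 0, -0.4], [0, 0, 0]]
    - [[0, 0, -0.6], [0, 0, 0]]
    - [[0, 0, -0.7], [0, 0, 0]]
    - [[0, 0, -0.7], [0, 0, 0]]
    - [[0, 0, -0.7], [0, 0, 0]]
    - [[0, 0, -0.7], [0, 0, 0]]

```text
clock: 4.55
tcp_pos: [0.3739, -0.2445, 0.2242]
orientation: [-3.138, -0.11, 0.004]
contact_force: [0.5, -0.8, -2.1]
grip_width: 0.0458
gripper_force: 107.2
```

```bash
python3 - <<'E'
from h import *
o=r.get_obs(); print(o['clock'],o['tcp_pos'],o['contact_force'],o['grip_width'],o['gripper_force'])
p,d,P=cloud('wrist'); save(p,'w2.png')
p2,d,P2=cloud('top'); save(p2,'t2.png',3,[190,120,450,270])
np.save('P2.npy',P2)
go(480,-60,245,1)
E
```

```text
4.55 [ 0.3738678  -0.24445922  0.22421559] [ 0.4858129  -0.78813389 -2.13433621] 0.04580452654911654 107.18472003936768
at [ 374.1 -244.5  224.1] shift [0.4741, -0.7067, -0.0836] turn [-0.0011, 0.0019, 0.0335] rows>= 5
```

View pics/w2.png

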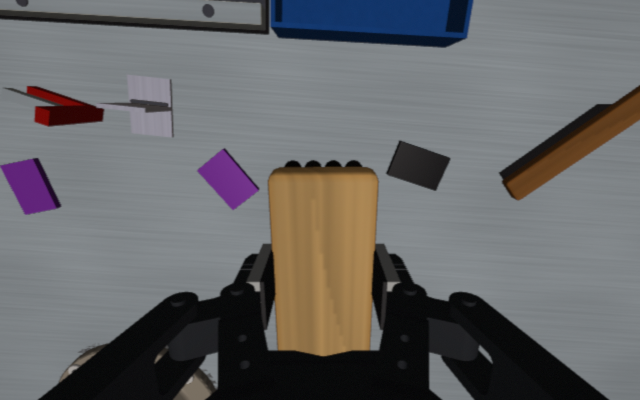

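View pics/t2.png

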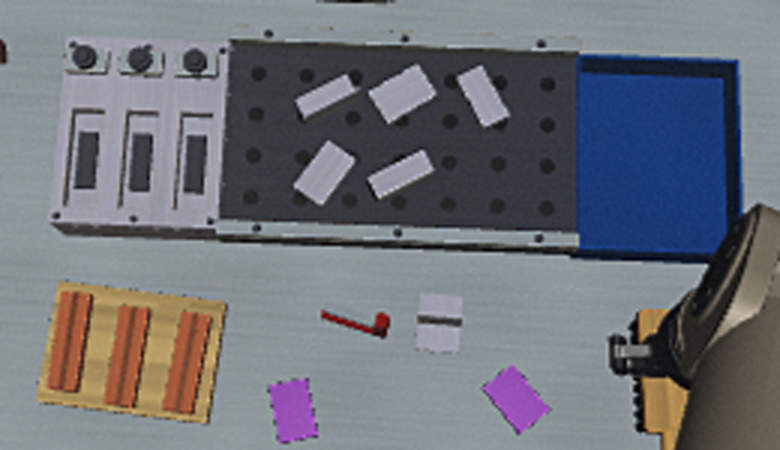

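Brush held squarely (head at (323,260)). All five off-cuts on the plate are unchanged: flat bars, tube and angle at crop (325,97), (403,93), (483,95), (323,172), (400,173). Moving to the front-lane start.

servo_tool:
  commands:
    - [[0.1, -0.14, -0.08], [0, 0, 0.01]]
    - [[0.2, -0.3, -0.1], [0, 0, 0.03]]
    - [[0.3, -0.45, -0.1], [0, 0, 0.034]]
    - [[0.4, -0.6, -0.1], [0, 0, 0.034]]
    - [[0.474, -0.707, -0.1], [0, 0, 0.034]]
    - [[0.474, -0.707, -0.1], [0, 0, 0.034]]
    - [[0.474, -0.707, -0.1], [0, 0, 0.034]]

```text
clock: 5.35
tcp_pos: [0.4805, -0.0599, 0.2494]
orientation: [-3.141, -0.029, 0.004]
contact_force: [-0.7, -0.8, -2.1]
grip_width: 0.0451
gripper_force: 107.4
```

```bash
python3 - <<'E'
from h import *
p,d,P=cloud('wrist'); o=r.get_obs(); Q=P[190:300,290:350].reshape(-1,3); print('top z rel tcp mm',(np.nanpercentile(Q[:,2],[10,50,90])-o['tcp_pos'][2])*1000)
go(567.6,131.4,180,1)
E
```

```text
top z rel tcp mm [-3.53302158 -2.81848794 -2.11435093]
at [480.1 -61.  249.6] shift [0.3632, -0.7637, 0.2773] turn [0.0001, 0.0017, -0.0007] rows>= 5
```

servo_tool:
  commands:
    - [[0.06, -0.15, 0], [0, 0, 0]]
    - [[0.15, -0.3, 0], [0, 0, 0]]
    - [[0.22, -0.45, 0.02], [0, 0, 0]]
    - [[0.3, -0.6, 0.1], [0, 0, 0]]
    - [[0.363, -0.76, 0.2], [0, 0, 0]]
    - [[0.363, -0.764, 0.3], [0, 0, 0]]
    - [[0.363, -0.764, 0.4], [0, 0, 0]]
    - [[0.363, -0.764, 0.5], [0, 0, 0]]
    - [[0.363, -0.764, 0.52], [0, 0, 0]]
    - [[0.363, -0.764, 0.53], [0, 0, 0]]
    - [[0.363, -0.764, 0.535], [0, 0, 0]]
    - [[0.363, -0.764, 0.535], [0, 0, 0]]

```text
clock: 6.6
tcp_pos: [0.5689, 0.1318, 0.118]
orientation: [-3.141, -0.025, -0.002]
contact_force: [0.1, 1.3, -2.3]
grip_width: 0.0452
gripper_force: 107.6
```

```bash
python3 - <<'E'
from h import *
print(r.get_obs()['contact_force'])
go(567.6,131.4,114,1)
E
```

```text
[ 0.10342331  1.28308737 -2.34347845]
at [568.9 131.8 118. ] shift [-0.0053, 0.0014, 0.0159] turn [-0.0, -0.0007, -0.001] rows>= 1
```

servo_tool:
  commands:
    - [[-0.005, 0, 0.008], [0, 0, 0]]
    - [[-0.005, 0, 0.016], [0, 0, 0]]
    - [[-0.005, 0, 0.018], [0, 0, 0]]
    - [[-0.005, 0, 0.018], [0, 0, 0]]
    - [[-0.005, 0, 0.018], [0, 0, 0]]

```text
clock: 7.1
tcp_pos: [0.5673, 0.132, 0.1126]
orientation: [3.141, 0.026, -0.0]
contact_force: [-0.3, -0.5, -1.9]
grip_width: 0.0459
gripper_force: 107.6
```

servo_tool:
  commands:
    - [[0, 0, 0.004], [0, 0, 0]]
    - [[0, 0, 0.004], [0, 0, 0]]
    - [[0, 0, 0.004], [0, 0, 0]]

```text
clock: 7.4
tcp_pos: [0.5673, 0.1321, 0.1124]
orientation: [3.141, 0.026, 0.0]
contact_force: [-2.8, -0.6, 5.8]
grip_width: 0.0457
gripper_force: 108.4
```

servo_tool:
  commands:
    - [[0, 0, -0.007], [0, 0, 0]]
    - [[0, 0.04, -0.007], [0, 0, 0]]
    - [[0, 0.09, -0.007], [0, 0, 0]]
    - [[0, 0.14, -0.007], [0, 0, 0]]
    - [[0, 0.19, -0.007], [0, 0, 0]]
    - [[0, 0.24, -0.007], [0, 0, 0]]
    - [[0, 0.29, -0.007], [0, 0, 0]]
    - [[0, 0.34, -0.007], [0, 0, 0]]
    - [[0, 0.39, -0.007], [0, 0, 0]]
    - [[0, 0.44, -0.007], [0, 0, 0]]
    - [[0, 0.49, -0.007], [0, 0, 0]]
    - [[0, 0.54, -0.007], [0, 0, 0]]
    - [[0, 0.59, -0.007], [0, 0, 0]]
    - [[0, 0.64, -0.007], [0, 0, 0]]
    - [[0, 0.69, -0.007], [0, 0, 0]]
    - [[0, 0.74, -0.007], [0, 0, 0]]
    - [[0, 0.79, -0.007], [0, 0, 0]]
    - [[0, 0.83, -0.007], [0, 0, 0]]
    - [[0, 0.86, -0.007], [0, 0, 0]]
    - [[0, 0.88, -0.007], [0, 0, 0]]

```text
clock: 9.4
tcp_pos: [0.5711, -0.0886, 0.1134]
orientation: [-3.141, -0.025, -0.001]
contact_force: [1.2, 1.7, -2.4]
grip_width: 0.0457
gripper_force: 107.4
```

```bash
python3 - <<'E'
from h import *
p,d,P=cloud('top'); save(p,'t3.png',3,[190,120,450,270])
go(573.5,-212,113.5,1)
E
```

```text
at [571.1 -89.3 113.3] shift [0.0022, 0.4907, -0.0005] turn [0.0003, -0.0002, -0.0013] rows>= 3
```

View pics/t3.png

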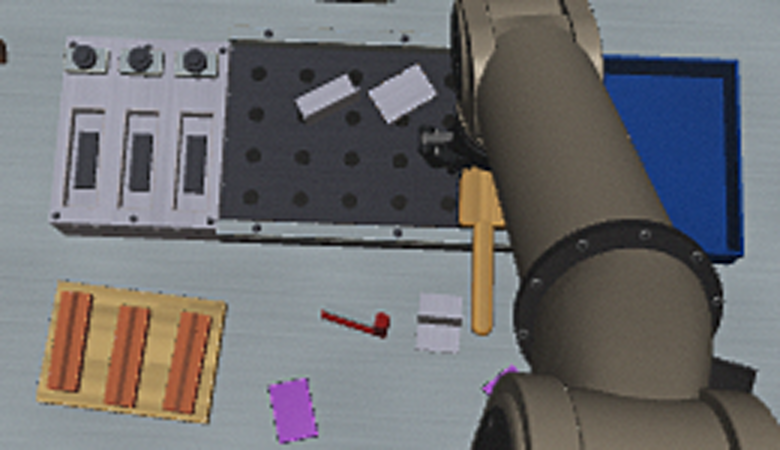

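The front lane is clear behind the brush. The two rear pieces at (325,97) and (403,93) are untouched. Continuing over the tray edge.

servo_tool:
  commands:
    - [[0, 0.05, 0], [0, 0, 0]]
    - [[0, 0.1, 0], [0, 0, 0]]
    - [[0, 0.15, 0], [0, 0, 0]]
    - [[0, 0.2, 0], [0, 0, 0]]
    - [[0, 0.25, 0], [0, 0, 0]]
    - [[0, 0.3, 0], [0, 0, 0]]
    - [[0, 0.35, 0], [0, 0, 0]]
    - [[0, 0.4, 0], [0, 0, 0]]
    - [[0, 0.45, 0], [0, 0, 0]]
    - [[0, 0.49, 0], [0, 0, 0]]
    - [[0, 0.49, 0], [0, 0, 0]]
    - [[0, 0.49, 0], [0, 0, 0]]
    - [[0, 0.45, -0.15], [0, 0, 0]]
    - [[0, 0.3, -0.3], [0, 0, 0]]
    - [[0, 0.15, -0.4], [0, 0, 0]]
    - [[0, 0, -0.4], [0, 0, 0]]
    - [[0, -0.2, -0.4], [0, 0, 0]]
    - [[0, -0.2, -0.4], [0, 0, 0]]
    - [[0, -0.2, -0.4], [0, 0, 0]]

```text
clock: 11.35
tcp_pos: [0.5693, -0.0357, 0.2132]
orientation: [3.141, 0.034, -0.002]
contact_force: [0.0, -0.6, -2.6]
grip_width: 0.0455
gripper_force: 107.6
```

```bash
python3 - <<'E'
from h import *
# rear lane start: lx=+47, ly=140
go(607+47-2.4,-8+140+.8,180,1)
E
```

```text
at [569.3 -35.7 213.2] shift [0.3437, -0.6667, 0.1323] turn [0.0001, 0.0007, 0.0025] rows>= 4
```

servo_tool:
  commands:
    - [[0.1, -0.17, 0], [0, 0, 0]]
    - [[0.2, -0.34, 0], [0, 0, 0]]
    - [[0.3, -0.5, 0], [0, 0, 0]]
    - [[0.344, -0.667, 0], [0, 0, 0]]
    - [[0.344, -0.667, 0], [0, 0, 0]]
    - [[0.344, -0.667, 0.05], [0, 0, 0]]
    - [[0.344, -0.667, 0.15], [0, 0, 0]]
    - [[0.344, -0.667, 0.25], [0, 0, 0]]
    - [[0.344, -0.667, 0.35], [0, 0, 0]]
    - [[0.344, -0.667, 0.38], [0, 0, 0]]
    - [[0.344, -0.667, 0.38], [0, 0, 0]]
    - [[0.344, -0.667, 0.38], [0, 0, 0]]

```text
clock: 12.55
tcp_pos: [0.6534, 0.1284, 0.1183]
orientation: [3.141, 0.023, -0.0]
contact_force: [-0.4, -0.4, -2.5]
grip_width: 0.0454
gripper_force: 107.6
```

```bash
python3 - <<'E'
from h import *
go(607+47-2.4,-8+140+.8,113.5,1)
E
```

```text
at [653.4 128.4 118.3] shift [-0.0071, -0.0179, 0.019] turn [0.0006, 0.0001, -0.0018] rows>= 1
```

servo_tool:
  commands:
    - [[-0.006, 0, 0.01], [0, 0, 0]]
    - [[-0.006, 0, 0.019], [0, 0, 0]]
    - [[-0.006, 0, 0.019], [0, 0, 0]]
    - [[-0.006, 0.04, 0.019], [0, 0, 0]]
    - [[-0.006, 0.09, 0.019], [0, 0, 0]]
    - [[-0.006, 0.14, 0.019], [0, 0, 0]]
    - [[-0.006, 0.19, 0.019], [0, 0, 0]]
    - [[-0.006, 0.24, 0.019], [0, 0, 0]]
    - [[-0.006, 0.29, 0.019], [0, 0, 0]]
    - [[-0.006, 0.34, 0.019], [0, 0, 0]]
    - [[-0.006, 0.39, 0.019], [0, 0, 0]]
    - [[-0.006, 0.44, 0.019], [0, 0, 0]]
    - [[-0.006, 0.49, 0.019], [0, 0, 0]]
    - [[-0.006, 0.54, 0.019], [0, 0, 0]]
    - [[-0.006, 0.59, 0.019], [0, 0, 0]]
    - [[-0.006, 0.64, 0.019], [0, 0, 0]]
    - [[-0.006, 0.69, 0.019], [0, 0, 0]]
    - [[-0.006, 0.74, 0.019], [0, 0, 0]]
    - [[-0.006, 0.79, 0.019], [0, 0, 0]]
    - [[-0.006, 0.83, 0.019], [0, 0, 0]]

```text
clock: 14.55
tcp_pos: [0.6552, -0.079, 0.1135]
orientation: [3.141, 0.025, -0.0]
contact_force: [0.4, -0.0, -2.4]
grip_width: 0.0457
gripper_force: 107.6
```

```bash
python3 - <<'E'
from h import *
print(r.get_obs()['contact_force'],r.get_obs()['grip_width'])
p,d,P=cloud('scene'); save(p,'s4.png',2,[160,150,450,320])
go(657.5,-212,113.5,1)
E
```

```text
[ 0.43372876 -0.03087498 -2.41161863] 0.04569573175365086
at [655.2 -81.3 113.4] shift [0.0023, 0.5228, 0.0008] turn [0.0013, 0.0001, -0.0025] rows>= 3
```

View pics/s4.png

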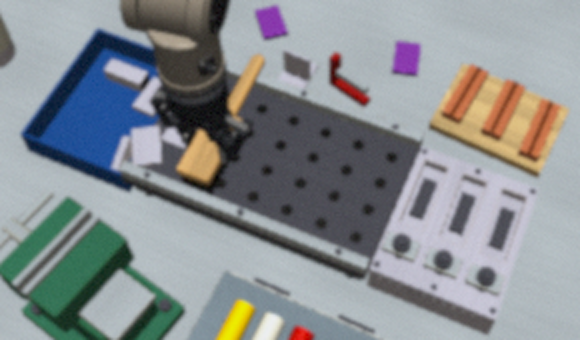

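The rear pieces are ahead of the brush: one is near the edge at (122,150) and others are at (146,145) and (172,138). Two are already in the tray at (126,72) and (148,95). Continuing the stroke.

servo_tool:
  commands:
    - [[0, 0.04, 0], [0, 0, 0]]
    - [[0, 0.08, 0], [0, 0, 0]]
    - [[0, 0.13, 0], [0, 0, 0]]
    - [[0, 0.18, 0], [0, 0, 0]]
    - [[0, 0.23, 0], [0, 0, 0]]
    - [[0, 0.28, 0], [0, 0, 0]]
    - [[0, 0.33, 0], [0, 0, 0]]
    - [[0, 0.38, 0], [0, 0, 0]]
    - [[0, 0.43, 0], [0, 0, 0]]
    - [[0, 0.48, 0], [0, 0, 0]]
    - [[0, 0.52, 0], [0, 0, 0]]
    - [[0, 0.52, 0], [0, 0, 0]]
    - [[0, 0.52, 0], [0, 0, 0]]
    - [[0, 0.45, -0.1], [0, 0, 0]]
    - [[0, 0.3, -0.3], [0, 0, 0]]
    - [[0, 0.1, -0.4], [0, 0, 0]]
    - [[0, -0.1, -0.4], [0, 0, 0]]
    - [[0, -0.3, -0.4], [0, 0, 0]]
    - [[0, -0.4, -0.4], [0, 0, 0]]
    - [[0, -0.4, -0.4], [0, 0, 0]]

```text
clock: 16.6
tcp_pos: [0.6531, 0.0321, 0.2144]
orientation: [-3.136, -0.044, -0.001]
contact_force: [0.1, 0.2, -1.7]
grip_width: 0.0453
gripper_force: 107.6
```

```bash
python3 - <<'E'
from h import *
p,d,P=cloud('top'); save(p,'t5.png',3,[190,120,450,270])
hsv=cv2.cvtColor(p,cv2.COLOR_RGB2HSV); v,u=np.mgrid[0:400,0:640]
m=((u>266)&(u<450)&(v>130)&(v<212)&(hsv[...,1]<60)&(hsv[...,2]>120)).astype(np.uint8)
n,l,s,c=cv2.connectedComponentsWithStats(m)
for i in range(1,n):
    if s[i,4]>25: Q=P[l==i]; print(c[i].round(),s[i,4],(np.nanmean(Q,0)*1000).round(),(np.nanmax(Q[:,2])*1000).round(),(Q[:,1].max()*1000).round())
go(613,-100,200,1)
E
```

```text
[279. 132.] 55 [704. 132.  80.] 85.0 171.0
[428. 164.] 1742 [ 653. -345.    4.] 86.0 nan
[393. 150.] 194 [ 681. -227.   34.] 53.0 -200.0
[352. 165.] 31 [411. -46. 714.] 717.0 -31.0
[396. 188.] 137 [ 561. -243.   14.] 20.0 nan
[412. 192.] 151 [ 549. -290.   29.] 37.0 -260.0
[295. 196.] 249 [503.  71.  80.] 86.0 155.0
[295. 207.] 582 [488.  74.  -0.] 9.0 nan
at [653.4  27.4 214. ] shift [-0.1736, 0.5056, 0.0548] turn [-0.0013, -0.0003, 0.004] rows>= 3
```

View pics/t5.png

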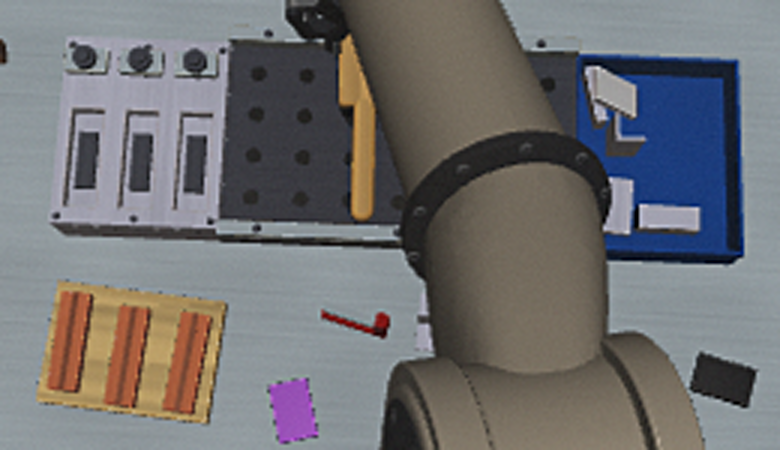

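All five off-cuts are in the tray, at crop (597,95), (613,93), (627,140), (620,205) and (668,217). Next I return the brush to its old spot.

servo_tool:
  commands:
    - [[-0.1, 0.1, -0.02], [0, 0, 0]]
    - [[-0.25, 0.2, -0.02], [0, 0, 0]]
    - [[-0.4, 0.35, -0.02], [0, 0, 0]]
    - [[-0.5, 0.45, -0.02], [0, 0, 0]]
    - [[-0.6, 0.55, -0.02], [0, 0, 0]]
    - [[-0.6, 0.55, -0.02], [0, 0, 0]]
    - [[-0.6, 0.55, -0.02], [0, 0, 0]]
    - [[-0.6, 0.55, -0.02], [0, 0, 0]]

```text
clock: 17.45
tcp_pos: [0.5066, -0.1173, 0.2188]
orientation: [-3.141, -0.026, -0.002]
contact_force: [0.7, 0.1, -2.5]
grip_width: 0.0455
gripper_force: 107.7
```

```bash
python3 - <<'E'
from h import *
go(377,-246,54,4)
E
```

```text
at [ 506.6 -117.3  218.8] shift [-0.5276, 0.5062, 0.6586] turn [-0.0001, -0.0006, -0.034] rows>= 5
```

servo_tool:
  commands:
    - [[-0.1, 0.1, 0], [0, 0, 0]]
    - [[-0.2, 0.2, 0], [0, 0, -0.02]]
    - [[-0.35, 0.35, 0], [0, 0, -0.034]]
    - [[-0.45, 0.45, 0], [0, 0, -0.034]]
    - [[-0.528, 0.506, 0.1], [0, 0, -0.034]]
    - [[-0.528, 0.506, 0.25], [0, 0, -0.034]]
    - [[-0.528, 0.506, 0.4], [0, 0, -0.034]]
    - [[-0.528, 0.506, 0.5], [0, 0, -0.034]]
    - [[-0.528, 0.506, 0.58], [0, 0, -0.034]]
    - [[-0.528, 0.506, 0.62], [0, 0, -0.034]]
    - [[-0.528, 0.506, 0.645], [0, 0, -0.034]]
    - [[-0.528, 0.506, 0.655], [0, 0, -0.034]]
    - [[-0.528, 0.506, 0.66], [0, 0, -0.034]]
    - [[-0.528, 0.506, 0.66], [0, 0, -0.034]]

```text
clock: 18.85
tcp_pos: [0.3766, -0.2462, 0.0541]
orientation: [3.139, 0.11, 0.002]
contact_force: [0.2, -1.0, -2.2]
grip_width: 0.0453
gripper_force: 107.6
```

servo_tool:
  commands:
    - [[0, 0, 0], [0, 0, 0]]
    - [[0, 0, 0], [0, 0, 0]]
    - [[0, 0, 0], [0, 0, 0]]
    - [[0, 0, 0], [0, 0, 0]]
    - [[0, 0, 0], [0, 0, 0]]
    - [[0, 0, 0], [0, 0, 0]]
    - [[0, 0, 0], [0, 0, 0]]
    - [[0, 0, 0], [0, 0, 0]]
    - [[0, 0, -0.05], [0, 0, 0]]
    - [[0, 0, -0.15], [0, 0, 0]]
    - [[0, 0, -0.3], [0, 0, 0]]
    - [[0, 0, -0.5], [0, 0, 0]]
    - [[0, 0, -0.6], [0, 0, 0]]
    - [[0, 0, -0.6], [0, 0, 0]]
  claw: 0

```text
clock: 20.25
tcp_pos: [0.3782, -0.247, 0.2082]
orientation: [3.135, 0.109, 0.011]
contact_force: [0.6, -0.5, -0.9]
grip_width: 0.085
gripper_force: 0.0
```

```bash
python3 - <<'E'
from h import *
go(430,0,240,0)
E
```

```text
at [ 378.2 -247.   208.2] shift [0.2764, -0.9706, -0.1301] turn [0.003, -0.0045, 0.0444] rows>= 6
```

servo_tool:
  commands:
    - [[0.1, -0.15, -0.1], [0, 0, 0.01]]
    - [[0.18, -0.3, -0.13], [0, 0, 0.03]]
    - [[0.25, -0.48, -0.13], [0, 0, 0.044]]
    - [[0.276, -0.65, -0.13], [0, 0, 0.044]]
    - [[0.276, -0.85, -0.13], [0, 0, 0.044]]
    - [[0.276, -0.97, -0.13], [0, 0, 0.044]]
    - [[0.276, -0.97, -0.13], [0, 0, 0.044]]
    - [[0.276, -0.97, -0.13], [0, 0, 0.044]]
    - [[0.276, -0.97, -0.13], [0, 0, 0.044]]

```text
clock: 21.15
tcp_pos: [0.4276, -0.0005, 0.2357]
orientation: [3.141, -0.002, -0.001]
contact_force: [-0.1, 0.5, -0.0]
grip_width: 0.0854
gripper_force: 0.0
```

```bash
python3 - <<'E'
from h import *
p,d,P=cloud('top');Q=P[220:310,380:415].reshape(-1,3); Q=Q[(Q[:,2]>.03)&(Q[:,2]<.07)]; print('brush',cv2.minAreaRect(Q[:,:2].astype(np.float32)*1000),Q[:,2].mean())
hsv=cv2.cvtColor(p,cv2.COLOR_RGB2HSV); v,u=np.mgrid[0:400,0:640]
m=((u>266)&(u<434)&(v>140)&(v<205)&(hsv[...,1]<60)&(hsv[...,2]>120)).astype(np.uint8)
n,l,s,c=cv2.connectedComponentsWithStats(m)
for i in range(1,n):
    if s[i,4]>15: Q=P[l==i]; print(c[i].round(),s[i,4],(np.nanmean(Q,0)*1000).round(),(np.nanmax(Q[:,2])*1000).round())
go(410,240,250,0)
E
```

```text
brush ((317.38409423828125, -253.59756469726562), (210.6463623046875, 48.23006057739258), 4.815978050231934) 0.050503295360186974
[394. 151.] 212 [ 676. -228.   36.] 68.0
[319. 173.] 283 [434.  -1. 586.] 601.0
[355. 193.] 303 [448. -88. 379.] 614.0
[394. 188.] 203 [ 563. -237.   14.] 20.0
[302. 194.] 146 [389.  26. 610.] 615.0
[412. 192.] 150 [ 549. -290.   29.] 39.0
[270. 195.] 31 [502. 145.  80.] 85.0
[285. 196.] 88 [503. 100.  80.] 85.0
[277. 203.] 80 [498. 130.  -0.] 6.0
at [427.7  -0.6 235.8] shift [-0.0724, -0.9625, -0.0572] turn [0.0002, 0.0004, -0.001] rows>= 5
```

servo_tool:
  commands:
    - [[-0.01, -0.18, -0.02], [0, 0, 0]]
    - [[-0.03, -0.36, -0.04], [0, 0, 0]]
    - [[-0.05, -0.54, -0.057], [0, 0, 0]]
    - [[-0.072, -0.72, -0.057], [0, 0, 0]]
    - [[-0.072, -0.88, -0.057], [0, 0, 0]]
    - [[-0.072, -0.9625, -0.057], [0, 0, 0]]
    - [[-0.072, -0.9625, -0.057], [0, 0, 0]]
    - [[-0.072, -0.9625, -0.057], [0, 0, 0]]
    - [[-0.072, -0.9625, -0.057], [0, 0, 0]]
  claw: 0.4

```text
clock: 22.1
tcp_pos: [0.4102, 0.2394, 0.2499]
orientation: [3.14, -0.003, -0.001]
contact_force: [0.1, -0.2, -0.5]
grip_width: 0.0515
gripper_force: 0.0
```

```bash
cat > bars.py <<'E'
from h import *
def look():
    o=r.get_obs(); p,d,P=cloud('wrist'); z=P[...,2]; print('tcp',np.round(o['tcp_pos'],4),'w',round(o['grip_width'],4))
    def comp(m,name,mn):
        n,l,s,c=cv2.connectedComponentsWithStats(m.astype(np.uint8))
        for i in range(1,n):
            if s[i,4]<mn: continue
            Q=P[l==i]; Q=Q[~np.isnan(Q[:,0])]
            (a,b),wh,an=cv2.minAreaRect(Q[:,:2].astype(np.float32)*1000)
            print(name,c[i].round(),'ctr',round(a,1),round(b,1),np.round(wh,1),'a',round(an,1),'z',(np.nanmedian(Q[:,2])*1000).round(1))
    hsv=cv2.cvtColor(p,cv2.COLOR_RGB2HSV)
    cop=((hsv[...,0]<14)|(hsv[...,0]>172))&(hsv[...,1]>110)&(z>.024)
    comp(cv2.morphologyEx(cop.astype(np.uint8),cv2.MORPH_OPEN,np.ones((3,3))),'bar',600)
    v,u=np.mgrid[0:400,0:640]
    comp((z>.036)&(z<.056)&(P[...,0]>.515)&(P[...,0]<.64)&(P[...,1]>.17),'pocket',400)
    return p
if __name__=='__main__':
    p=look(); import sys; save(p,sys.argv[1])
E
python3 bars.py w6.png
```

```text
tcp [0.4102 0.2394 0.2499] w 0.0515
bar [254. 189.] ctr 389.1 317.7 [30.3 99.9] a 87.4 z 33.7
bar [306. 198.] ctr 377.4 258.7 [29.3 99.4] a 86.1 z 33.8
bar [359. 201.] ctr 374.3 197.8 [29.4 99.7] a 83.9 z 33.7
pocket [238.  30.] ctr 550.9 317.7 [53.9 31. ] a 1.0 z 45.2
pocket [300.  30.] ctr 551.3 260.3 [52.1 33.1] a 1.2 z 44.6
pocket [361.  29.] ctr 551.7 203.5 [51.  32.4] a 1.1 z 44.6
```

View pics/w6.png

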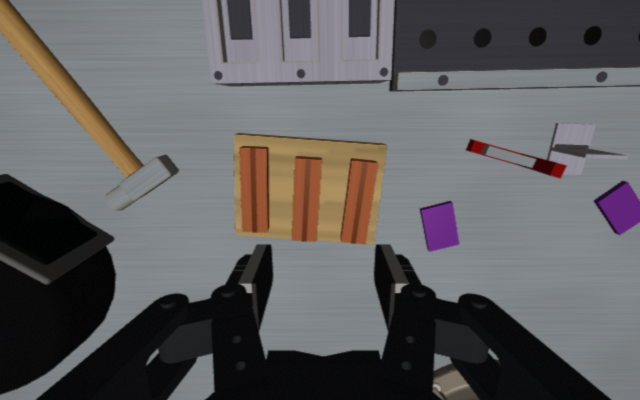

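Bars are at (254,189), (306,198) and (359,201) with tops at 33.7 mm, which matches 18+16. Fingers at 51 mm opening. Next I check where the tips sit at this opening.

```bash
python3 - <<'E'
from h import *
o=r.get_obs(); p,d,P=cloud('wrist'); A=R.from_rotvec(o['orientation'])
T=A.inv().apply(P.reshape(-1,3)-o['tcp_pos']).reshape(P.shape)*1000
for a,b in((225,275),(370,425)):
    Q=T[235:330,a:b].reshape(-1,3); Q=Q[Q[:,2]<60]; print(np.nanpercentile(Q,[1,10,50,90,99],axis=0).round(1).tolist())
go(389.5,317.7,120,-2.6)
E
```

```text
[[-9.5, -38.2, -53.1], [-2.1, -34.0, -49.3], [11.5, -26.4, -19.5], [17.3, -23.9, 4.4], [18.1, -19.0, 13.2]]
[[-9.3, 19.9, -53.1], [-1.9, 25.1, -49.4], [11.5, 27.6, -20.4], [17.3, 35.1, 4.0], [18.1, 39.2, 13.3]]
at [410.2 239.7 250.2] shift [-0.0834, -0.3123, 0.5204] turn [0.0006, -0.0, 0.0276] rows>= 4
```

servo_tool:
  commands:
    - [[-0.03, -0.1, 0.1], [0, 0, 0.028]]
    - [[-0.06, -0.2, 0.25], [0, 0, 0.028]]
    - [[-0.083, -0.312, 0.4], [0, 0, 0.028]]
    - [[-0.083, -0.312, 0.52], [0, 0, 0.028]]
    - [[-0.083, -0.312, 0.52], [0, 0, 0.028]]
    - [[-0.083, -0.312, 0.52], [0, 0, 0.028]]
  claw: 0.46

```text
clock: 22.8
tcp_pos: [0.3893, 0.3184, 0.1206]
orientation: [3.14, -0.07, -0.001]
contact_force: [-0.2, 0.3, 0.6]
grip_width: 0.046
gripper_force: 0.0
```

```bash
python3 - <<'E'
from bars import *
look(); go(389.5,317.7,43,-2.6)
E
```

```text
tcp [0.3893 0.3184 0.1206] w 0.046
bar [323. 206.] ctr 389.0 318.3 [ 29.7 100.5] a 87.5 z 33.7
bar [406. 208.] ctr 378.3 266.8 [45.8 99.1] a 86.1 z 33.7
bar [486. 219.] ctr 374.2 197.9 [ 31.  100.1] a 84.1 z 33.7
at [389.9 319.  121.5] shift [-0.0018, 0.0052, 0.314] turn [-0.0003, -0.0008, 0.0004] rows>= 2
```

servo_tool:
  commands:
    - [[-0.002, 0.002, 0.1], [0, 0, 0]]
    - [[-0.002, 0.002, 0.2], [0, 0, 0]]
    - [[-0.002, 0.002, 0.27], [0, 0, 0]]
    - [[-0.002, 0.002, 0.3], [0, 0, 0]]
    - [[-0.002, 0.002, 0.314], [0, 0, 0]]
    - [[-0.002, 0.002, 0.314], [0, 0, 0]]

```text
clock: 23.45
tcp_pos: [0.3892, 0.3191, 0.0428]
orientation: [-3.14, 0.069, -0.002]
contact_force: [0.9, -0.1, -0.1]
grip_width: 0.0461
gripper_force: 0.0
```

servo_tool:
  commands:
    - [[0, 0, 0], [0, 0, 0]]
    - [[0, 0, 0], [0, 0, 0]]
    - [[0, 0, 0], [0, 0, 0]]
    - [[0, 0, 0], [0, 0, 0]]
    - [[0, 0, 0], [0, 0, 0]]
    - [[0, 0, 0], [0, 0, 0]]
    - [[0, 0, 0], [0, 0, 0]]
    - [[0, 0, -0.05], [0, 0, 0]]
    - [[0, 0, -0.15], [0, 0, 0]]
    - [[0, 0, -0.3], [0, 0, 0]]
    - [[0, 0, -0.45], [0, 0, 0]]
    - [[0, 0, -0.6], [0, 0, 0]]
    - [[0, 0, -0.6], [0, 0, 0]]
    - [[0, 0, -0.6], [0, 0, 0]]
  claw: 1
  squeeze: 100

```text
clock: 24.85
tcp_pos: [0.3884, 0.3186, 0.1925]
orientation: [-3.141, 0.068, -0.002]
contact_force: [-0.2, -0.7, -5.0]
grip_width: 0.027
gripper_force: 100.4
```

```bash
cat >> bars.py <<'E'
def held():
    "bar in hand, tool coordinates mm"
    o=r.get_obs(); p,d,P=cloud('wrist'); A=R.from_rotvec(o['orientation'])
    T=A.inv().apply(P.reshape(-1,3)-o['tcp_pos']).reshape(P.shape)*1000
    hsv=cv2.cvtColor(p,cv2.COLOR_RGB2HSV)
    m=((hsv[...,0]<14)|(hsv[...,0]>172))&(hsv[...,1]>110)&(T[...,2]<30)&(T[...,2]>-5)
    n,l,s,c=cv2.connectedComponentsWithStats(m.astype(np.uint8)); i=1+np.argmax(s[1:,4]); Q=T[l==i]
    print('grip',o['grip_width'],o['contact_force'].round(1),'held',s[i],'top z',np.median(Q[:,2]).round(1),'z vs x slope',np.polyfit(Q[:,0],Q[:,2],1).round(3),'xmax',np.percentile(Q[:,0],99.5).round(1))
    print(cv2.minAreaRect(Q[:,:2].astype(np.float32)),'y range by x',[(x,Q[abs(Q[:,0]-x)<3][:,1].min().round(1),Q[abs(Q[:,0]-x)<3][:,1].max().round(1)) for x in (25,35,45)])
E
python3 - <<'E'
from bars import *
held(); look(); go(500,270,190,1)
E
```

```text
grip 0.026955496854305993 [-0.2 -0.7 -5. ] held [  290   161    68   190 11539] top z 9.8 z vs x slope [0.012 9.816] xmax 50.1
((0.13861083984375, 0.4097280502319336), (30.280014038085938, 100.38630676269531), 89.74315643310547) y range by x [(25, np.float64(-14.2), np.float64(15.2)), (35, np.float64(-14.4), np.float64(15.3)), (45, np.float64(-14.4), np.float64(15.3))]
tcp [0.3878 0.3179 0.1912] w 0.0267
bar [385. 191.] ctr 377.3 258.9 [29.6 99.7] a 86.2 z 33.7
bar [448. 192.] ctr 374.3 198.1 [30.4 99.7] a 83.6 z 33.6
bar [323. 252.] ctr 388.0 317.5 [ 30.3 100.3] a 87.6 z 181.4
pocket [316.   9.] ctr 532.7 315.9 [14.2 33.2] a 1.7 z 43.8
pocket [393.   6.] ctr 531.4 258.3 [31.1 10.2] a 86.8 z 43.8
at [387.6 317.7 190.5] shift [0.4576, 0.1711, 0.0016] turn [0.0013, 0.0012, -0.0386] rows>= 3
```

servo_tool:
  commands:
    - [[0.05, 0.03, -0.15], [0, 0, 0]]
    - [[0.12, 0.08, -0.3], [0, 0, -0.02]]
    - [[0.2, 0.14, -0.36], [0, 0, -0.038]]
    - [[0.28, 0.2, -0.36], [0, 0, -0.038]]
    - [[0.3, 0.2, -0.36], [0, 0, -0.038]]
    - [[0.3, 0.2, -0.36], [0, 0, -0.038]]
    - [[0.3, 0.2, -0.36], [0, 0, -0.038]]

```text
clock: 25.65
tcp_pos: [0.4597, 0.2661, 0.2804]
orientation: [3.141, 0.028, -0.005]
contact_force: [0.2, 0.5, -3.9]
grip_width: 0.027
gripper_force: 100.5
```

```bash
python3 - <<'E'
from bars import *
p=look(); save(p,'w7.png'); held()
for n in('pocket0',): print([(np.round(d['uv'],1),round(d['confidence'],2)) for d in r.mark_of('wrist',n)])
E
```

```text
tcp [0.4597 0.2661 0.2804] w 0.027
bar [323. 252.] ctr 459.5 265.5 [101.1  30.3] a 1.4 z 270.6
bar [376. 222.] ctr 411.7 202.1 [140.6  50.6] a 16.3 z 33.7
pocket [276.  58.] ctr 574.5 317.2 [103.8  32.8] a 0.8 z 44.8
pocket [330.  58.] ctr 575.5 260.4 [103.7  33.2] a 1.1 z 44.6
pocket [385.  58.] ctr 576.5 204.0 [103.7  33. ] a 1.1 z 44.9
grip 0.026962750114436905 [ 0.1  0.4 -4.8] held [  290   161    68   190 11535] top z 9.8 z vs x slope [0.012 9.827] xmax 50.1
((0.01821136474609375, 0.4807872772216797), (30.297582626342773, 100.59603118896484), 89.71876525878906) y range by x [(25, np.float64(-14.1), np.float64(15.2)), (35, np.float64(-14.2), np.float64(15.4)), (45, np.float64(-14.5), np.float64(15.4))]
[(array([329.8,  60.8]), 0.79), (array([386.2,  59.2]), 0.73), (array([277.4,  60.9]), 0.62)]
```

View pics/w7.png

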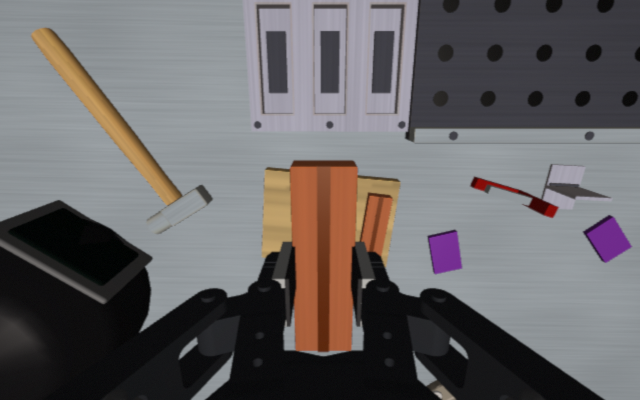

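All three pockets read 103.8 x 33 mm, at pixels (276,58), (330,58) and (385,58). The bar is square in the grip. Heading to the left pocket.

```bash
python3 - <<'E'
from h import *
go(574.5,318.0,110,.8)
E
```

```text
at [460.  266.4 281.3] shift [0.4626, -0.1978, 0.6845] turn [0.0002, 0.0008, 0.0029] rows>= 5
```

servo_tool:
  commands:
    - [[0.1, -0.05, 0], [0, 0, 0.003]]
    - [[0.2, -0.1, 0.1], [0, 0, 0.003]]
    - [[0.35, -0.15, 0.25], [0, 0, 0.003]]
    - [[0.4626, -0.198, 0.4], [0, 0, 0.003]]
    - [[0.4626, -0.198, 0.55], [0, 0, 0.003]]
    - [[0.4626, -0.198, 0.65], [0, 0, 0.003]]
    - [[0.4626, -0.198, 0.6845], [0, 0, 0.003]]
    - [[0.4626, -0.198, 0.6845], [0, 0, 0.003]]
    - [[0.4626, -0.198, 0.6845], [0, 0, 0.003]]
    - [[0.4626, -0.198, 0.6845], [0, 0, 0.003]]

```text
clock: 26.8
tcp_pos: [0.5769, 0.3181, 0.113]
orientation: [-3.14, -0.019, -0.005]
contact_force: [0.6, -0.5, -4.0]
grip_width: 0.0267
gripper_force: 100.6
```

```bash
python3 - <<'E'
from h import *
go(574.5,318.0,90,.8); print(r.get_obs()['contact_force'],r.get_obs()['grip_width'])
E
```

```text
at [576.9 318.1 113. ] shift [-0.01, 0.0003, 0.0918] turn [-0.0012, -0.002, -0.0014] rows>= 1
[ 0.58798908 -0.47365173 -4.04961778] 0.026658770750146034
```

servo_tool:
  commands:
    - [[-0.01, 0, 0.03], [0, -0.002, -0.001]]
    - [[-0.01, 0, 0.06], [0, -0.002, -0.001]]
    - [[-0.01, 0, 0.09], [0, -0.002, -0.001]]
    - [[-0.01, 0, 0.09], [0, -0.002, -0.001]]
    - [[-0.01, 0, 0.09], [0, -0.002, -0.001]]
    - [[-0.01, 0, 0.09], [0, -0.002, -0.001]]

```text
clock: 27.4
tcp_pos: [0.5736, 0.3173, 0.0883]
orientation: [-3.141, -0.021, 0.005]
contact_force: [0.9, 0.1, -4.1]
grip_width: 0.0266
gripper_force: 100.6
```

```bash
python3 - <<'E'
from h import *
go(574.5,318.0,78.5,.8); print(r.get_obs()['contact_force'])
E
```

```text
at [573.6 317.3  88.3] shift [0.0037, -0.0027, 0.0394] turn [-0.0002, 0.0018, -0.0004] rows>= 1
[ 0.86511972  0.11931961 -4.11846868]
```

servo_tool:
  commands:
    - [[0.0037, -0.0027, 0], [0, 0.0018, 0]]
    - [[0.0037, -0.0027, 0.01], [0, 0.0018, 0]]
    - [[0.0037, -0.0027, 0.02], [0, 0.0018, 0]]
    - [[0.0037, -0.0027, 0.03], [0, 0.0018, 0]]
    - [[0.0037, -0.0027, 0.039], [0, 0.0018, 0]]
    - [[0.0037, -0.0027, 0.039], [0, 0.0018, 0]]
    - [[0.0037, -0.0027, 0.039], [0, 0.0018, 0]]

```text
clock: 28.1
tcp_pos: [0.5743, 0.3177, 0.0792]
orientation: [3.141, 0.021, -0.0]
contact_force: [-3.2, -1.9, 5.9]
grip_width: 0.0269
gripper_force: 106.5
```

```bash
python3 - <<'E'
from bars import *
held(); look()
E
```

```text
grip 0.026878676472761345 [-3.2 -1.9  5.9] held [  290   161    68   190 11576] top z 9.8 z vs x slope [0.012 9.884] xmax 50.0
((-3.925304412841797, 0.8913516998291016), (33.19544219970703, 108.28572845458984), 89.73828887939453) y range by x [(25, np.float64(-15.6), np.float64(15.2)), (35, np.float64(-14.3), np.float64(15.4)), (45, np.float64(-15.7), np.float64(15.6))]
tcp [0.5743 0.3177 0.0792] w 0.0267
bar [323. 252.] ctr 570.1 316.6 [108.9  33.4] a 0.8 z 69.4
pocket [542. 242.] ctr 575.6 201.3 [103.9  29.7] a 1.0 z 49.2
pocket [435. 223.] ctr 584.8 258.6 [82.4 30.3] a 0.8 z 48.7
```

Bar top is at 69.4 mm, so it is 6.6 mm into the pocket. Releasing, then pressing with closed fingers.

servo_tool:
  commands:
    - [[0, 0, -0.004], [0, 0, 0]]
    - [[0, 0, -0.004], [0, 0, 0]]
    - [[0, 0, -0.004], [0, 0, 0]]
    - [[0, 0, -0.004], [0, 0, 0]]
    - [[0, 0, -0.004], [0, 0, 0]]
    - [[0, 0, -0.004], [0, 0, 0]]
    - [[0, 0, -0.06], [0, 0, 0]]
    - [[0, 0, -0.14], [0, 0, 0]]
    - [[0, 0, -0.2], [0, 0, 0]]
    - [[0, 0, -0.2], [0, 0, 0]]
  claw: 0.46

```text
clock: 29.2
tcp_pos: [0.5758, 0.319, 0.1317]
orientation: [-3.139, -0.021, -0.007]
contact_force: [0.6, 0.6, -0.2]
grip_width: 0.0465
gripper_force: 0.0
```

servo_tool:
  commands:
    - [[0, 0, 0], [0, 0, 0]]
    - [[0, 0, 0], [0, 0, 0]]
    - [[0, 0, 0], [0, 0, 0]]
    - [[0, 0, 0], [0, 0, 0]]
    - [[0, 0, 0], [0, 0, 0]]
    - [[0, 0, 0], [0, 0, 0]]
  claw: 1

```text
clock: 29.8
tcp_pos: [0.5743, 0.3178, 0.1281]
orientation: [3.141, 0.021, -0.001]
contact_force: [-0.2, -0.3, 0.3]
grip_width: -0.0001
gripper_force: 0.0
```

```bash
python3 - <<'E'
from bars import *
look(); go(574.5,318,85,1)
print(r.get_obs()['contact_force'])
E
```

```text
tcp [0.5743 0.3178 0.1281] w -0.0001
bar [323. 195.] ctr 587.8 318.0 [73.5 30.9] a 1.1 z 61.8
pocket [331. 184.] ctr 585.4 316.8 [78.7 33.3] a 1.1 z 49.6
pocket [408. 213.] ctr 574.6 259.5 [103.6  32.8] a 0.8 z 46.4
pocket [492. 213.] ctr 575.4 202.9 [103.7  32. ] a 0.8 z 48.8
at [574.3 317.7 128.3] shift [0.0009, -0.0011, 0.173] turn [0.0001, 0.0003, -0.0026] rows>= 1
[ 0.26714247  0.2910115  -0.70585574]
```

servo_tool:
  commands:
    - [[0, 0, 0.08], [0, 0, 0]]
    - [[0, 0, 0.14], [0, 0, 0]]
    - [[0, 0, 0.16], [0, 0, 0]]
    - [[0, 0, 0.17], [0, 0, 0]]
    - [[0, 0, 0.178], [0, 0, 0]]
    - [[0, 0, 0.184], [0, 0, 0]]
    - [[0, 0, 0.188], [0, 0, 0]]
    - [[0, 0, 0.192], [0, 0, 0]]
    - [[0, 0, 0.194], [0, 0, 0]]
    - [[0, 0, 0.194], [0, 0, 0]]

```text
clock: 30.85
tcp_pos: [0.5746, 0.3179, 0.0804]
orientation: [-3.141, -0.021, -0.001]
contact_force: [0.4, -0.5, 3.9]
grip_width: 0.0002
gripper_force: 1.7
```

servo_tool:
  commands:
    - [[0, 0, 0.004], [0, 0, 0]]
    - [[0, 0, 0.006], [0, 0, 0]]
    - [[0, 0, 0.008], [0, 0, 0]]
    - [[0, 0, 0.008], [0, 0, 0]]
    - [[0, 0, 0.008], [0, 0, 0]]

```text
clock: 31.35
tcp_pos: [0.5746, 0.318, 0.0792]
orientation: [-3.141, -0.021, -0.001]
contact_force: [-3.4, -2.1, 11.9]
grip_width: -0.0001
gripper_force: 5.5
```

servo_tool:
  commands:
    - [[0, 0, 0.004], [0, 0, 0]]
    - [[0, 0, 0.006], [0, 0, 0]]
    - [[0, 0, 0.006], [0, 0, 0]]
    - [[0, 0, -0.1], [0, 0, 0]]
    - [[0, 0, -0.25], [0, 0, 0]]
    - [[0, 0, -0.4], [0, 0, 0]]
    - [[0, 0, -0.5], [0, 0, 0]]
    - [[-0.2, 0.05, -0.6], [0, 0, 0]]
    - [[-0.4, 0.1, -0.7], [0, 0, 0]]
    - [[-0.46, 0.15, -0.8], [0, 0, 0]]
    - [[-0.46, 0.2, -0.8], [0, 0, 0]]
    - [[-0.46, 0.2, -0.8], [0, 0, 0]]
    - [[-0.46, 0.2, -0.8], [0, 0, 0]]
  claw: 0.46

```text
clock: 32.65
tcp_pos: [0.4607, 0.2653, 0.2769]
orientation: [3.141, 0.018, -0.002]
contact_force: [0.7, 0.9, -1.3]
grip_width: 0.0459
gripper_force: 0.0
```

```bash
python3 - <<'E'
from bars import *
p=look(); save(p,'w8.png')
o=r.get_obs(); p,d,P=cloud('wrist'); hsv=cv2.cvtColor(p,cv2.COLOR_RGB2HSV); z=P[...,2]
m=((hsv[...,0]<14)|(hsv[...,0]>172))&(hsv[...,1]>110)&(P[...,0]>.51)
Q=P[m]; j=P[(P[...,0]>.52)&(P[...,0]<.63)&(z>.055)&(z<.065)&(P[...,1]>.23)&(P[...,1]<.235)]
print('bar plane',np.linalg.lstsq(np.c_[Q[:,:2]-Q[:,:2].mean(0),np.ones(len(Q))],Q[:,2],rcond=None)[0].round(4),'jig z',j[:,2].mean().round(4))
go(377.6,259.6,120,-3.9)
E
```

```text
tcp [0.4607 0.2653 0.2769] w 0.0459
bar [273.  59.] ctr 575.2 317.6 [100.5  31.5] a 0.9 z 59.8
bar [327. 229.] ctr 377.3 258.7 [ 29.2 100.4] a 86.1 z 33.8
bar [374. 227.] ctr 402.9 203.2 [150.4  55.5] a 10.6 z 33.7
pocket [329.  59.] ctr 575.6 260.4 [103.3  33.2] a 1.0 z 44.6
pocket [384.  59.] ctr 576.5 203.3 [103.6  32.1] a 1.4 z 44.9
bar plane [-0.0033 -0.0156  0.0596] jig z 0.0597
at [460.5 266.2 276.7] shift [-0.3303, 0.0221, 0.6275] turn [0.0001, 0.0015, 0.0514] rows>= 4
```

The first bar is flush: 59.7 mm against the jig's 59.7 mm, centred on (575.2,317.6). Next is bar B.

servo_tool:
  commands:
    - [[-0.1, 0.01, 0], [0, 0, 0.02]]
    - [[-0.2, 0.022, 0.1], [0, 0, 0.051]]
    - [[-0.33, 0.022, 0.3], [0, 0, 0.051]]
    - [[-0.33, 0.022, 0.45], [0, 0, 0.051]]
    - [[-0.33, 0.022, 0.6], [0, 0, 0.051]]
    - [[-0.33, 0.022, 0.6275], [0, 0, 0.051]]
    - [[-0.33, 0.022, 0.6275], [0, 0, 0.051]]
    - [[-0.33, 0.022, 0.6275], [0, 0, 0.051]]
    - [[-0.33, 0.022, 0.6275], [0, 0, 0.051]]

```text
clock: 33.65
tcp_pos: [0.3789, 0.2606, 0.1227]
orientation: [-3.138, 0.106, -0.003]
contact_force: [0.1, -0.3, -0.6]
grip_width: 0.0463
gripper_force: 0.0
```

```bash
python3 - <<'E'
from bars import *
look(); go(377.6,259.5,43,-3.9)
E
```

```text
tcp [0.3789 0.2606 0.1227] w 0.0463
bar [410. 202.] ctr 375.2 207.2 [48.6 99.8] a 83.7 z 33.7
bar [326. 208.] ctr 377.2 258.8 [ 29.5 100.1] a 86.1 z 33.7
at [378.8 260.4 122.6] shift [-0.0051, 0.0046, 0.3185] turn [-0.0011, -0.0014, 0.0005] rows>= 2
```

servo_tool:
  commands:
    - [[-0.005, 0.005, 0.1], [0, -0.001, 0]]
    - [[-0.005, 0.005, 0.2], [0, -0.001, 0]]
    - [[-0.005, 0.005, 0.27], [0, -0.001, 0]]
    - [[-0.005, 0.005, 0.3], [0, -0.001, 0]]
    - [[-0.005, 0.005, 0.318], [0, -0.001, 0]]
    - [[-0.005, 0.005, 0.318], [0, -0.001, 0]]

```text
clock: 34.3
tcp_pos: [0.3767, 0.2588, 0.0421]
orientation: [-3.139, 0.105, 0.002]
contact_force: [-0.6, -1.0, 0.3]
grip_width: 0.0461
gripper_force: 0.0
```

servo_tool:
  commands:
    - [[0, 0, 0], [0, 0, 0]]
    - [[0, 0, 0], [0, 0, 0]]
    - [[0, 0, 0], [0, 0, 0]]
    - [[0, 0, 0], [0, 0, 0]]
    - [[0, 0, 0], [0, 0, 0]]
    - [[0, 0, 0], [0, 0, 0]]
    - [[0, 0, 0], [0, 0, 0]]
    - [[0, 0, -0.05], [0, 0, 0]]
    - [[0, 0, -0.15], [0, 0, 0]]
    - [[0, 0, -0.3], [0, 0, 0]]
    - [[0, 0, -0.45], [0, 0, 0]]
    - [[0, 0, -0.6], [0, 0, 0]]
    - [[0, 0, -0.6], [0, 0, 0]]
    - [[0, 0, -0.6], [0, 0, 0]]
    - [[0, 0, -0.6], [0, 0, 0]]
  claw: 1
  squeeze: 100

```text
clock: 35.8
tcp_pos: [0.3756, 0.2573, 0.1905]
orientation: [3.138, -0.105, -0.006]
contact_force: [-0.6, 0.1, -4.9]
grip_width: 0.0268
gripper_force: 100.4
```

```bash
python3 - <<'E'
from bars import *
held(); go(575.5,261,190,.8)
E
```

```text
grip 0.026805493726607888 [-0.6  0.1 -4.9] held [  290   161    68   191 11603] top z 9.4 z vs x slope [0.01  9.383] xmax 50.3
((0.22758865356445312, 0.43036556243896484), (29.99894905090332, 100.58212280273438), 89.87256622314453) y range by x [(25, np.float64(-14.1), np.float64(15.0)), (35, np.float64(-14.3), np.float64(15.3)), (45, np.float64(-14.4), np.float64(15.3))]
at [375.5 257.4 190.2] shift [0.7973, -0.0679, -0.003] turn [0.0012, 0.0029, -0.0514] rows>= 5
```

servo_tool:
  commands:
    - [[0.1, 0, 0], [0, 0.003, -0.02]]
    - [[0.25, -0.02, 0], [0, 0.003, -0.051]]
    - [[0.4, -0.04, 0], [0, 0.003, -0.051]]
    - [[0.55, -0.06, 0], [0, 0.003, -0.051]]
    - [[0.7, -0.068, 0], [0, 0.003, -0.051]]
    - [[0.797, -0.068, 0.05], [0, 0.003, -0.051]]
    - [[0.797, -0.068, 0.2], [0, 0.003, -0.051]]
    - [[0.797, -0.068, 0.33], [0, 0.003, -0.051]]
    - [[0.797, -0.068, 0.36], [0, 0.003, -0.051]]
    - [[0.797, -0.068, 0.36], [0, 0.003, -0.051]]
    - [[0.797, -0.068, 0.36], [0, 0.003, -0.051]]
    - [[0.797, -0.068, 0.36], [0, 0.003, -0.051]]

```text
clock: 37.05
tcp_pos: [0.5773, 0.263, 0.1031]
orientation: [-3.14, -0.021, -0.009]
contact_force: [-0.3, 0.5, -4.2]
grip_width: 0.0273
gripper_force: 100.3
```

```bash
python3 - <<'E'
from h import *
go(575.3,261,89,.8)
E
```

```text
at [577.3 263.  103.1] shift [-0.0083, 0.0081, 0.0564] turn [-0.0009, -0.0035, -0.0003] rows>= 1
```

servo_tool:
  commands:
    - [[-0.008, 0.008, 0.02], [-0.001, -0.003, 0]]
    - [[-0.008, 0.008, 0.04], [-0.001, -0.003, 0]]
    - [[-0.008, 0.008, 0.056], [-0.001, -0.003, 0]]
    - [[-0.008, 0.008, 0.056], [-0.001, -0.003, 0]]
    - [[-0.008, 0.008, 0.056], [-0.001, -0.003, 0]]

```text
clock: 37.55
tcp_pos: [0.5743, 0.2601, 0.0871]
orientation: [3.14, 0.021, -0.003]
contact_force: [0.7, 0.3, -4.1]
grip_width: 0.0266
gripper_force: 100.4
```

```bash
python3 - <<'E'
from h import *
go(575.3,261,78.8,.8)
E
```

```text
at [574.3 260.1  87.1] shift [0.0042, -0.0035, 0.0331] turn [0.0011, 0.0014, -0.0003] rows>= 1
```

servo_tool:
  commands:
    - [[0.004, -0.0035, 0], [0.001, 0.0014, 0]]
    - [[0.004, -0.0035, 0.01], [0.001, 0.0014, 0]]
    - [[0.004, -0.0035, 0.02], [0.001, 0.0014, 0]]
    - [[0.004, -0.0035, 0.028], [0.001, 0.0014, 0]]
    - [[0.004, -0.0035, 0.032], [0.001, 0.0014, 0]]
    - [[0.004, -0.0035, 0.032], [0.001, 0.0014, 0]]

```text
clock: 38.15
tcp_pos: [0.5753, 0.2609, 0.0792]
orientation: [3.141, 0.021, 0.0]
contact_force: [-0.6, -1.7, -3.1]
grip_width: 0.027
gripper_force: 101.3
```

```bash
python3 - <<'E'
from bars import *
held()
E
```

```text
grip 0.027001909507231116 [-0.6 -1.7 -3.1] held [  289   161    69   191 11645] top z 9.4 z vs x slope [0.01  9.554] xmax 50.2
((-1.1725730895996094, -0.3366813659667969), (32.02313232421875, 103.27999114990234), 89.68999481201172) y range by x [(25, np.float64(-14.0), np.float64(15.2)), (35, np.float64(-16.5), np.float64(15.3)), (45, np.float64(-16.5), np.float64(15.0))]
```

In the pocket by about 6 mm with no contact force. Release, lift, close, press.

servo_tool:
  commands:
    - [[0, 0, 0], [0, 0, 0]]
    - [[0, 0, 0], [0, 0, 0]]
    - [[0, 0, 0], [0, 0, 0]]
    - [[0, 0, 0], [0, 0, 0]]
    - [[0, 0, 0], [0, 0, 0]]
    - [[0, 0, 0], [0, 0, 0]]
    - [[0, 0, -0.06], [0, 0, 0]]
    - [[0, 0, -0.14], [0, 0, 0]]
    - [[0, 0, -0.2], [0, 0, 0]]
    - [[0, 0, -0.2], [0, 0, 0]]
  claw: 0.46

```text
clock: 39.2
tcp_pos: [0.5768, 0.2621, 0.1324]
orientation: [-3.139, -0.021, -0.008]
contact_force: [0.2, 0.9, 0.8]
grip_width: 0.0463
gripper_force: 0.0
```

servo_tool:
  commands:
    - [[0, 0, 0], [0, 0, 0]]
    - [[0, 0, 0], [0, 0, 0]]
    - [[0, 0, 0], [0, 0, 0]]
    - [[0, 0, 0], [0, 0, 0]]
    - [[0, 0, 0], [0, 0, 0]]
    - [[0, 0, 0], [0, 0, 0]]
    - [[0, 0, 0.08], [0, 0, 0]]
    - [[0, 0, 0.14], [0, 0, 0]]
    - [[0, 0, 0.17], [0, 0, 0]]
    - [[0, 0, 0.18], [0, 0, 0]]
    - [[0, 0, 0.188], [0, 0, 0]]
    - [[0, 0, 0.194], [0, 0, 0]]
    - [[0, 0, 0.198], [0, 0, 0]]
    - [[0, 0, 0.2], [0, 0, 0]]
    - [[0, 0, 0.2], [0, 0, 0]]
  claw: 1

```text
clock: 40.7
tcp_pos: [0.5754, 0.2611, 0.0796]
orientation: [-3.141, -0.021, -0.001]
contact_force: [-2.7, 0.3, 3.6]
grip_width: -0.0003
gripper_force: 1.7
```

servo_tool:
  commands:
    - [[0, 0, 0.004], [0, 0, 0]]
    - [[0, 0, 0.007], [0, 0, 0]]
    - [[0, 0, 0.009], [0, 0, 0]]
    - [[0, 0, 0.009], [0, 0, 0]]
    - [[0, 0, 0.009], [0, 0, 0]]

```text
clock: 41.2
tcp_pos: [0.5754, 0.2612, 0.0791]
orientation: [3.141, 0.021, 0.002]
contact_force: [-6.3, -3.7, 18.8]
grip_width: -0.0004
gripper_force: 9.4
```

servo_tool:
  commands:
    - [[0, 0, -0.1], [0, 0, 0]]
    - [[0, 0, -0.25], [0, 0, 0]]
    - [[0, 0, -0.4], [0, 0, 0]]
    - [[0, 0, -0.5], [0, 0, 0]]
    - [[-0.2, 0.0, -0.6], [0, 0, 0]]
    - [[-0.4, 0.0, -0.7], [0, 0, 0]]
    - [[-0.46, 0.1, -0.8], [0, 0, 0]]
    - [[-0.46, 0.15, -0.8], [0, 0, 0]]
    - [[-0.46, 0.15, -0.8], [0, 0, 0]]
    - [[-0.46, 0.15, -0.8], [0, 0, 0]]
  claw: 0.42

```text
clock: 42.2
tcp_pos: [0.4616, 0.2216, 0.2763]
orientation: [-3.141, -0.018, -0.0]
contact_force: [-0.3, -0.6, -0.2]
grip_width: 0.0496
gripper_force: 0.0
```

```bash
python3 - <<'E'
from bars import *
look(); go(395,196.5,120,-6.2)
E
```

```text
tcp [0.4616 0.2216 0.2763] w 0.0496
bar [230.  60.] ctr 575.3 317.6 [101.4  31.9] a 1.0 z 59.7
bar [285.  59.] ctr 576.7 261.3 [100.7  32.1] a 1.0 z 59.7
bar [341. 233.] ctr 374.5 197.7 [29.2 99.4] a 84.0 z 33.7
pocket [341.  60.] ctr 576.5 204.2 [103.6  32.9] a 0.8 z 44.6
at [461.4 222.1 276.1] shift [-0.2663, 0.0991, 0.6244] turn [-0.0002, 0.0005, 0.0769] rows>= 4
```

Bar B is flush at 59.7 mm. For bar C, whose centre is at the edge of reach, I grip 20 mm towards +x.

servo_tool:
  commands:
    - [[-0.07, 0.03, 0.1], [0, 0, 0.03]]
    - [[-0.15, 0.06, 0.25], [0, 0, 0.077]]
    - [[-0.22, 0.1, 0.4], [0, 0, 0.077]]
    - [[-0.266, 0.1, 0.55], [0, 0, 0.077]]
    - [[-0.266, 0.1, 0.62], [0, 0, 0.077]]
    - [[-0.266, 0.1, 0.624], [0, 0, 0.077]]
    - [[-0.266, 0.1, 0.624], [0, 0, 0.077]]
    - [[-0.266, 0.1, 0.624], [0, 0, 0.077]]
    - [[-0.266, 0.1, 0.624], [0, 0, 0.077]]

```text
clock: 43.15
tcp_pos: [0.3957, 0.1967, 0.1219]
orientation: [-3.136, 0.169, -0.003]
contact_force: [-0.9, -0.5, -0.1]
grip_width: 0.0493
gripper_force: 0.0
```

```bash
python3 - <<'E'
from bars import *
look(); go(395,196.3,43,-6.0)
E
```

```text
tcp [0.3957 0.1967 0.1219] w 0.0493
bar [72. 15.] ctr 530.1 316.6 [32.8 15.1] a 85.3 z 59.6
bar [176.   7.] ctr 527.9 260.9 [32.6  8.3] a 84.3 z 59.4
bar [621. 153.] ctr 422.6 9.5 [ 4.3 13.1] a 70.8 z 55.2
bar [325. 233.] ctr 374.3 197.7 [29.7 99.7] a 84.0 z 33.7
at [395.6 196.5 121.8] shift [-0.0028, 0.0014, 0.3152] turn [-0.0006, -0.0013, -0.002] rows>= 2
```

servo_tool:
  commands:
    - [[-0.003, 0.001, 0.1], [0, -0.001, -0.002]]
    - [[-0.003, 0.001, 0.2], [0, -0.001, -0.002]]
    - [[-0.003, 0.001, 0.27], [0, -0.001, -0.002]]
    - [[-0.003, 0.001, 0.3], [0, -0.001, -0.002]]
    - [[-0.003, 0.001, 0.315], [0, -0.001, -0.002]]
    - [[-0.003, 0.001, 0.315], [0, -0.001, -0.002]]

```text
clock: 43.8
tcp_pos: [0.3943, 0.1961, 0.0425]
orientation: [-3.137, 0.164, 0.001]
contact_force: [0.2, 1.4, 0.3]
grip_width: 0.0496
gripper_force: 0.0
```

servo_tool:
  commands:
    - [[0, 0, 0], [0, 0, 0]]
    - [[0, 0, 0], [0, 0, 0]]
    - [[0, 0, 0], [0, 0, 0]]
    - [[0, 0, 0], [0, 0, 0]]
    - [[0, 0, 0], [0, 0, 0]]
    - [[0, 0, 0], [0, 0, 0]]
    - [[0, 0, 0], [0, 0, 0]]
    - [[0, 0, -0.05], [0, 0, 0]]
    - [[0, 0, -0.15], [0, 0, 0]]
    - [[0, 0, -0.3], [0, 0, 0]]
    - [[0, 0, -0.45], [0, 0, 0]]
    - [[0, 0, -0.6], [0, 0, 0]]
    - [[0, 0, -0.6], [0, 0, 0]]
    - [[0, 0, -0.6], [0, 0, 0]]
    - [[0, 0, -0.6], [0, 0, 0]]
  claw: 1
  squeeze: 110

```text
clock: 45.3
tcp_pos: [0.3931, 0.195, 0.1911]
orientation: [3.136, -0.164, -0.005]
contact_force: [-0.5, 0.9, -4.7]
grip_width: 0.0267
gripper_force: 109.9
```

```bash
python3 - <<'E'
from bars import *
held(); go(597,205.1,190,.8)
E
```

```text
grip 0.026665412478082386 [-0.5  0.9 -4.7] held [ 292  201   64  155 8914] top z 10.0 z vs x slope [ 0.018 10.318] xmax 29.6Traceback (most recent call last):
  File "<stdin>", line 2, in <module>
  File "bars.py", line 27, in held
    print(cv2.minAreaRect(Q[:,:2].astype(np.float32)),'y range by x',[(x,Q[abs(Q[:,0]-x)<3][:,1].min().round(1),Q[abs(Q[:,0]-x)<3][:,1].max().round(1)) for x in (25,35,45)])
                                                                         ~~~~~~~~~~~~~~~~~~~~~~~~~~~^^
    return umr_minimum(a, axis, None, out, keepdims, initial, where)
ValueError: zero-size array to reduction operation minimum which has no identity
```

```bash
sed -i 's/for x in (25,35,45)/for x in (5,15,25)/' bars.py; python3 - <<'E'
from bars import *
held(); go(596.6,205.0,190,.8)
E
```

```text
grip 0.027033132871268545 [-0.4 -0.5 -4.1] held [ 292  202   64  154 8902] top z 9.9 z vs x slope [ 0.018 10.308] xmax 29.6
((-11.709434509277344, 0.08629322052001953), (83.4151840209961, 30.419815063476562), 0.5948205590248108) y range by x [(5, np.float64(-13.0), np.float64(13.8)), (15, np.float64(-14.7), np.float64(15.4)), (25, np.float64(-14.2), np.float64(15.1))]
at [393.1 195.2 190.8] shift [0.8056, -0.1237, -0.0003] turn [0.0008, 0.0026, -0.0752] rows>= 5
```

servo_tool:
  commands:
    - [[0.1, 0, 0], [0, 0.003, -0.03]]
    - [[0.25, -0.02, 0], [0, 0.003, -0.075]]
    - [[0.4, -0.05, 0], [0, 0.003, -0.075]]
    - [[0.55, -0.09, 0], [0, 0.003, -0.075]]
    - [[0.7, -0.12, 0], [0, 0.003, -0.075]]
    - [[0.805, -0.124, 0.05], [0, 0.003, -0.075]]
    - [[0.805, -0.124, 0.2], [0, 0.003, -0.075]]
    - [[0.805, -0.124, 0.33], [0, 0.003, -0.075]]
    - [[0.805, -0.124, 0.35], [0, 0.003, -0.075]]
    - [[0.805, -0.124, 0.35], [0, 0.003, -0.075]]
    - [[0.805, -0.124, 0.35], [0, 0.003, -0.075]]
    - [[0.805, -0.124, 0.35], [0, 0.003, -0.075]]

```text
clock: 46.6
tcp_pos: [0.5985, 0.2065, 0.1064]
orientation: [-3.14, -0.021, -0.01]
contact_force: [0.3, 0.0, -3.5]
grip_width: 0.0264
gripper_force: 109.8
```

```bash
python3 - <<'E'
from h import *
go(596.6,205,89,.8)
E
```

```text
at [598.5 206.5 106.4] shift [-0.008, 0.0059, 0.0694] turn [-0.0006, -0.0041, -0.0003] rows>= 1
```

servo_tool:
  commands:
    - [[-0.008, 0.006, 0.02], [0, -0.004, 0]]
    - [[-0.008, 0.006, 0.04], [0, -0.004, 0]]
    - [[-0.008, 0.006, 0.06], [0, -0.004, 0]]
    - [[-0.008, 0.006, 0.069], [0, -0.004, 0]]
    - [[-0.008, 0.006, 0.069], [0, -0.004, 0]]
    - [[-0.008, 0.006, 0.069], [0, -0.004, 0]]

```text
clock: 47.2
tcp_pos: [0.5955, 0.2043, 0.0871]
orientation: [3.141, 0.021, -0.005]
contact_force: [0.2, 0.7, -4.2]
grip_width: 0.0269
gripper_force: 109.8
```

```bash
python3 - <<'E'
from h import *
go(596.6,205,79,.8)
E
```

```text
at [595.5 204.3  87.1] shift [0.0046, -0.0026, 0.0324] turn [0.0, 0.0019, -0.0003] rows>= 1
```

servo_tool:
  commands:
    - [[0.0046, -0.0026, 0], [0, 0.002, 0]]
    - [[0.0046, -0.0026, 0.01], [0, 0.002, 0]]
    - [[0.0046, -0.0026, 0.02], [0, 0.002, 0]]
    - [[0.0046, -0.0026, 0.028], [0, 0.002, 0]]
    - [[0.0046, -0.0026, 0.031], [0, 0.002, 0]]
    - [[0.0046, -0.0026, 0.031], [0, 0.002, 0]]

```text
clock: 47.8
tcp_pos: [0.5966, 0.2049, 0.0794]
orientation: [3.141, 0.021, 0.0]
contact_force: [-0.5, -0.2, -3.9]
grip_width: 0.0262
gripper_force: 110.0
```

```bash
python3 - <<'E'
from bars import *
held()
E
```

```text
grip 0.026246133829505833 [-0.5 -0.2 -3.9] held [ 291  202   65  154 8927] top z 10.1 z vs x slope [ 0.014 10.495] xmax 29.5
((-17.426233291625977, 0.043743133544921875), (33.402164459228516, 94.37406158447266), 89.7526626586914) y range by x [(5, np.float64(-12.8), np.float64(14.0)), (15, np.float64(-16.7), np.float64(15.6)), (25, np.float64(-14.2), np.float64(15.1))]
```

In with no side force. I release and lift, then shift 20 mm back (-x) to press at the bar's middle.

servo_tool:
  commands:
    - [[0, 0, 0], [0, 0, 0]]
    - [[0, 0, 0], [0, 0, 0]]
    - [[0, 0, 0], [0, 0, 0]]
    - [[0, 0, 0], [0, 0, 0]]
    - [[0, 0, 0], [0, 0, 0]]
    - [[0, 0, 0], [0, 0, 0]]
    - [[0, 0, -0.06], [0, 0, 0]]
    - [[0, 0, -0.14], [0, 0, 0]]
    - [[0, 0, -0.2], [0, 0, 0]]
    - [[-0.04, 0, -0.2], [0, 0, 0]]
    - [[-0.081, 0, -0.2], [0, 0, 0]]
    - [[-0.081, 0, -0.2], [0, 0, 0]]
  claw: 0.46

```text
clock: 49.05
tcp_pos: [0.5738, 0.2045, 0.1287]
orientation: [3.14, 0.023, -0.003]
contact_force: [-0.3, 0.2, 0.2]
grip_width: 0.0458
gripper_force: 0.0
```

servo_tool:
  commands:
    - [[0, 0, 0], [0, 0, 0]]
    - [[0, 0, 0], [0, 0, 0]]
    - [[0, 0, 0], [0, 0, 0]]
    - [[0, 0, 0], [0, 0, 0]]
    - [[0, 0, 0], [0, 0, 0]]
    - [[0, 0, 0], [0, 0, 0]]
    - [[0, 0, 0.08], [0, 0, 0]]
    - [[0, 0, 0.14], [0, 0, 0]]
    - [[0, 0, 0.17], [0, 0, 0]]
    - [[0, 0, 0.18], [0, 0, 0]]
    - [[0, 0, 0.188], [0, 0, 0]]
    - [[0, 0, 0.194], [0, 0, 0]]
    - [[0, 0, 0.198], [0, 0, 0]]
    - [[0, 0, 0.2], [0, 0, 0]]
    - [[0, 0, 0.2], [0, 0, 0]]
  claw: 1

```text
clock: 50.55
tcp_pos: [0.5764, 0.2046, 0.0797]
orientation: [3.141, 0.021, 0.001]
contact_force: [-2.8, -1.2, 3.9]
grip_width: -0.0002
gripper_force: 2.0
```

servo_tool:
  commands:
    - [[0, 0, 0.004], [0, 0, 0]]
    - [[0, 0, 0.007], [0, 0, 0]]
    - [[0, 0, 0.009], [0, 0, 0]]
    - [[0, 0, 0.009], [0, 0, 0]]
    - [[0, 0, 0.009], [0, 0, 0]]

```text
clock: 51.05
tcp_pos: [0.5765, 0.2047, 0.0791]
orientation: [3.14, 0.021, 0.002]
contact_force: [-8.4, -4.0, 20.0]
grip_width: -0.0004
gripper_force: 9.7
```

servo_tool:
  commands:
    - [[0, 0, -0.1], [0, 0, 0]]
    - [[0, 0, -0.25], [0, 0, 0]]
    - [[0, 0, -0.4], [0, 0, 0]]
    - [[0, 0, -0.5], [0, 0, 0]]
    - [[-0.2, -0.1, -0.6], [0, 0, 0]]
    - [[-0.4, -0.15, -0.7], [0, 0, 0]]
    - [[-0.46, -0.2, -0.8], [0, 0, 0]]
    - [[-0.46, -0.22, -0.8], [0, 0, 0]]
    - [[-0.46, -0.22, -0.8], [0, 0, 0]]
    - [[-0.46, -0.22, -0.8], [0, 0, 0]]
    - [[-0.46, -0.22, -0.8], [0, 0, 0]]
    - [[-0.46, -0.22, -0.8], [0, 0, 0]]

```text
clock: 52.25
tcp_pos: [0.4611, 0.2571, 0.276]
orientation: [3.141, 0.018, -0.002]
contact_force: [0.2, 0.2, 0.3]
grip_width: -0.0001
gripper_force: 0.0
```

```bash
python3 - <<'E'
from bars import *
look()
p,d,P=cloud('wrist'); hsv=cv2.cvtColor(p,cv2.COLOR_RGB2HSV); z=P[...,2]
m=((hsv[...,0]<14)|(hsv[...,0]>172))&(hsv[...,1]>110)&(P[...,0]>.51)&(P[...,1]>.15)
n,l,s,c=cv2.connectedComponentsWithStats(m.astype(np.uint8))
for i in range(1,n):
    if s[i,4]>600: Q=P[l==i]; print('bar plane',np.linalg.lstsq(np.c_[Q[:,:2]-Q[:,:2].mean(0),np.ones(len(Q))],Q[:,2],rcond=None)[0].round(4))
p,d,P=cloud('top'); save(p,'t9.png',2.5,[195,120,450,310])
Q=P[220:310,380:415].reshape(-1,3); Q=Q[(Q[:,2]>.03)&(Q[:,2]<.07)]; print('brush',cv2.minAreaRect(Q[:,:2].astype(np.float32)*1000),Q[:,2].mean())
hsv=cv2.cvtColor(p,cv2.COLOR_RGB2HSV); v,u=np.mgrid[0:400,0:640]
m=((u>270)&(u<434)&(v>140)&(v<200)&(hsv[...,1]<60)&(hsv[...,2]>120)).astype(np.uint8)
n,l,s,c=cv2.connectedComponentsWithStats(m)
for i in range(1,n):
    if s[i,4]>15: Q=P[l==i]; print(c[i].round(),s[i,4],(np.nanmean(Q,0)*1000).round(),'zmax',(np.nanmax(Q[:,2])*1000).round(), 'y',(np.nanmax(Q[:,1])*1000).round())
E
```

```text
tcp [0.4611 0.2571 0.276 ] w -0.0001
bar [264.  59.] ctr 574.4 317.6 [99.8 31.7] a 1.2 z 59.7
bar [321.  59.] ctr 576.5 260.6 [101.1  29. ] a 0.7 z 59.8
bar [376.  59.] ctr 577.4 204.2 [101.5  29.8] a 0.8 z 59.7
bar plane [-0.0011 -0.0078  0.0596]
bar plane [-0.0019 -0.0045  0.0597]
bar plane [-0.0012 -0.0336  0.0595]
brush ((317.12884521484375, -252.6380615234375), (210.33631896972656, 49.40007019042969), 3.883333444595337) 0.05059704180700615
[394. 151.] 213 [ 676. -228.   36.] zmax 67.0 y -200.0
[394. 188.] 203 [ 563. -237.   14.] zmax 19.0 y -219.0
[323. 197.] 410 [506. -11.  80.] zmax 86.0 y 127.0
[410. 198.] 73 [ 530. -284.   29.] zmax 35.0 y -254.0
```

View pics/t9.png

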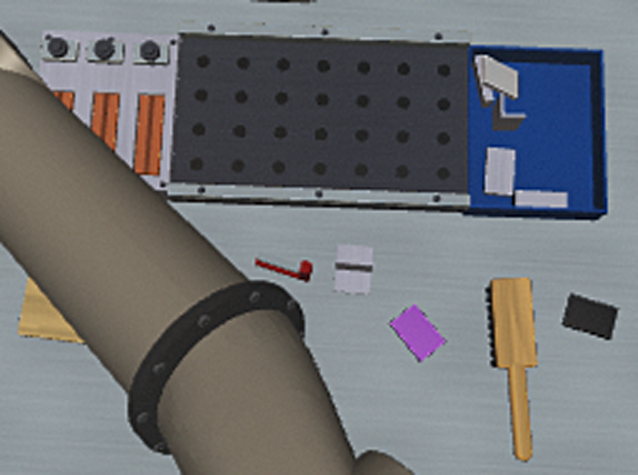

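Everything looks in place: the plate is clear, there are five pieces in the tray, the brush is standing and three bars are in. A last numeric check covers the leaning piece's height and bar C's tilt.

```bash
python3 - <<'E'
from bars import *
S=[cloud('top') for _ in range(4)]; P=np.nanmedian([s[2] for s in S],0); p=S[0][0]
np.set_printoptions(linewidth=200)
print((P[142:160,384:406,2]*1000).round().astype(int))
S=[cloud('wrist') for _ in range(6)]; P=np.nanmedian([s[2] for s in S],0)
for yc in (.3177,.2608,.2043):
    for dx in (-.04,0,.04): print([round(float(np.nanmedian(P[(abs(P[...,0]-.576-dx)<.008)&(abs(P[...,1]-yc-dy)<.002)][:,2])*1000),1) for dy in (-.012,-.008,0,.008,.012,.024)],end=' ')
    print()
E
```

```text
[[22 34 36 36 44 41 41 22 22 24 24 26 25 25 24 27 26 26 28 26 28 28]
 [26 35 31 36 43 45 38 39 15 14 14 17 18 14 16 18 17 19 20 18 18 19]
 [23 33 36 43 46 45 43 42 37 33  7  7  7  7  8  6  8 10  8  7  9 13]
 [18 34 34 41 44 46 43 41 37 34 31 29  4  5  3  4  2  4  2  4  1  5]
 [18 33 35 42 45 47 43 39 38 36 33 29 27 24  1  4  4  5  4  2  4  2]
 [15 29 36 41 46 47 43 42 40 36 32 28 27 23 21 18  1  4  4  3  5  3]
 [11 23 32 42 44 47 45 42 40 37 32 30 25 23 22 18 15 10  3  3  3  2]
 [ 6 21 34 44 49 48 46 44 39 36 33 32 25 26 22 17 15  9  3  6  5  3]
 [ 1 20 33 46 50 49 46 45 43 37 34 30 28 26 21 19 16 13  5  4  2  4]
 [ 6 16 31 48 49 50 46 43 42 40 39 35 27 28 23 20 18 12  3  4  4  5]
 [ 2  9 26 45 50 52 48 44 41 41 36 32 30 30 26 21 18 13  3  7  4  3]
 [ 3  7 24 46 47 48 48 46 45 39 36 33 30 28 25 22 19 16  3  5  5  4]
 [ 5  4 18 34 31 42 42 41 42 42 36 33 33 30 29 22 19 16  3  5  6  3]
 [ 7  7 15 29 35 35 36 33 36 39 37 35 34 30 28 23 21 18  2  3  4  5]
 [ 3  6 13 29 33 34 33 34  3 32 35 33 34 30 28 23 20 20  6  4  6  3]
 [ 3  3  7 24 34 36 34 36  4  7  6 63 26 27 25 26 21 20  4  3  7  3]
 [ 5  4  5 20 33 35 34 35  3  5 53 65  3 19 21 21 22 20  5  4  5  4]
 [ 4  4  5 17 33 35 36 35  3  3 52 65  4  5  4 15 18 17  5  4  7  5]]
[59.8, 59.7, 59.7, 59.7, 59.6, 59.7] [59.7, 59.7, 59.9, 59.7, 59.7, 59.7] [59.7, 59.7, 59.8, 59.8, 59.7, 59.8] 
[59.7, 59.7, 59.9, 59.8, 59.7, 59.7] [59.6, 59.7, 59.8, 59.8, 59.7, 59.7] [59.7, 59.8, 59.8, 59.8, 59.7, 59.8] 
[59.7, 59.7, 59.8, 59.7, 59.6, 59.8] [59.8, 59.6, 59.9, 59.8, 59.7, 59.8] [59.8, 59.7, 59.9, 59.7, 59.7, 59.8]
```

The bars are flush and level. The leaning flat bar peaks at about 50 mm. The angle stands on end with its top at 65 mm, so its middle is about 35 mm, below the 56 mm limit.

```bash
python3 -c "
from bench import r
print(r.hand_in())"
```

```text
the job is handed in; nothing more can be done
None
```

The job is handed in, though no verdict came back: by my last measurements all five off-cuts are in the tray, the brush is standing on the bench, and all three copper bars sit flush in the jig.

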